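Fetch the puppet head from behind the glues

ROBOT

A 6-joint arm with a two-finger parallel gripper is mounted at the origin on the work surface. World frame = base frame: x ahead of the robot, y to its left, z up, the work surface at z = 0. Lengths are in mm, angles in degrees, forces in N, time in s.
With the tool pointing down it reaches from about 300 to 850 mm from the base axis. Payload 4.2 kg.
Tool frame: the origin (TCP) lies at the very end of the fingers, on their centre line; the grasp point (between the pads) lies 19 mm behind it (env.grasp_offset is the distance from the TCP to the grasp point, in mm); z points along the fingers, y is the line along which they close (so a half turn about z gives the same grasp; the last joint's range is limited). The gripper opens to 91 mm and grips with 3 to 60 N. Pads are 32 mm wide; open, the fingers measure 118 mm over their backs; the gripper's body (76 mm by 178 mm) begins 60 mm behind the grasp point.
Start: joints at [74.714, 18.312, 89.639, -0, 72.044, -1.146], TCP at [140.475, 557.593, 213.976] pointing down, gripper open.
Joint ranges: [-177.97, 177.97], [-48.28, 115.42], [12.27, 149.76], [-77.06, 257.06], [2.81, 150.46], [-146.56, 146.56]. Speed limits (degrees/s): [147.25, 147.25, 180, 180, 180, 180].

INTERFACE

Orientations are given as [roll, pitch, yaw] about the fixed x, y, z axes, in that order (R = Rz(yaw) Ry(pitch) Rx(roll)).
In Python, from workcell import env gives the robot as it stands. The module is installed in compiled form; this text tells all that it offers.
- The arm moves only by the tool send_rows, never from a script. Its argument "motion" is a list of rows, each an object of numbers: "tx", "ty", "tz": the shift along the tool's x, y, z in units of 500 mm (1.0 is 500 mm); "rx", "ry", "rz": the turn, a rotation vector about the tool's x, y, z in units of 30 degrees (1.0 is 30 degrees); "gripper": the closure, from -1 (fully open) to 1 (shut). In form: [{"tx": .., "ty": .., "tz": .., "rx": .., "ry": .., "rz": .., "gripper": ..}, ...]. A call has 1 to 12 rows; each row shifts and turns the commanded pose from where the row before left it, along the tool's axes as they then stand; what a row does not reach is not made up. A row lasts 1/8 s, in which the tool goes at most 62.5 mm and 10.7 degrees, less where a joint would pass 70% of its speed; a pose out of reach is approached as far as the arm can. A call with a number of a shift or a turn outside -1 to 1 is refused whole. A call with a gripper value outside its range is refused whole. The fingers move at their own pace and stop on an object; "grip_force" is the grip in N (left out, the last holds). Time passes only in rows, so rows that do not move let the fingers close. It gives the time, the measured TCP pose, the force, the opening and the grip force at its end, in the units of the state.
- env.state(): the state, without advancing time (a new reading comes with each control period).
- env.grab_frame(name): name is "side" or "top"; returns a dict with "frame" (400x640x3 uint8, red, green, blue), "vertical_fov" (degrees; the focal length in pixels is half the picture's height over the tangent of half this angle, whatever the lens; pixels are square), "cx", "cy" (the principal point, pixels), "k1" (the pictures are not rectified: a ray, as slopes to the right and down, at radius r is drawn at 1 + k1 r^2 times it, then the intrinsics apply), "rvec" (rotation vector, rad) and "tvec" (3), from world to camera coordinates, as OpenCV has them. Camera axes: x right, y down, z forward; pixel columns grow to the right and rows downward; lengths in mm; the calibration is good to about 2 mm. A picture is of the moment at which its call begins. There is no depth.
- env.job_done(): hands the job in; it is judged then, once.
The state is a dict: "time_s": time; "qpos": joint angles; "qvel": joint speeds; "effort": joint torques, N m; "ee_pos": TCP position; "ee_rot": TCP orientation; "force": force on the tool from outside, world axes, zero at the start; "torque": the same for the moment, N m; "gripper_width": finger opening in mm; "gripper_force": force on a finger pad.
Only numpy, scipy, OpenCV 4.12 (cv2) and the standard library are available. Lean on these libraries where they do the work, as an engineer would, in place of code of your own. Each camera call takes 0.05 s, during which the arm holds its last target. There are 200 camera calls.

TASK

The puppet head on the wooden tray is hemmed in by the glue stick, the drop-glue bottle and the paint jar: first stand all three on the green cutting mat, leaving the head where it is, then set the head upright on the middle of the banding wheel while they wait there. After that put the three back on the tray, each centred on the disc of its own colour (red glue stick, green-nozzled bottle, yellow jar), whichever disc it stood on before. Set everything down gently and upright without dropping or tipping it, do not knock the thread spool on the tray, and let go of everything at the end.

Things in the scene. Friction and masses are not known exactly. Their poses are not given: they have to be found in the camera images.
- glue_stick: Loose red glue stick with a white label low down, an upright plain cylinder 30 mm in diameter and 98 mm tall, about 40 g. Origin: centre of its underside, z up. Stands at the start on any one of the three discs. Its final place is the red disc.
- drop_glue: Loose white drop-glue bottle with a green cone nozzle: cylindrical body 34 mm in diameter and 66 mm tall, above it the nozzle (26 mm wide at its foot, 10 mm at its tip), 98 mm tall in all, about 40 g. Grip it by the body. Origin: centre of its underside, z up. Stands at the start on any one of the discs. Its final place is the green disc.
- paint_jar: Loose yellow screw-top paint jar with a white label: cylinder 46 mm in diameter up to 74 mm, then a 44 mm cap, 94 mm tall in all, about 100 g. Origin: centre of its underside, z up. Stands at the start on any one of the discs. Its final place is the yellow disc.
- head: Loose rigid resin puppet head, skin-coloured, brown hair, spectacles; 64 mm tall, about 120 g; round neck foot 38 mm in diameter, head 54 mm in diameter from 22 to 46 mm above its underside, rounding off above. Origin: centre of its underside, z up, face to -x. Starts on the bare wood in the middle of the tray, hemmed in so closely that fingers do not fit beside it.
- disc_red: Flat red disc 64 mm in diameter and 3 mm thick, fixed on the wooden tray (a board 200 x 200 mm, 14 mm thick, without rim). Origin: centre of its underside, 14 mm above the table. The three discs lie round the middle of the tray at 62 mm from it, 88 mm (neighbours) or 124 mm (opposite ones) apart; which colour lies where changes.
- disc_green: Flat green disc, 64 mm in diameter and 3 mm thick, fixed on the tray like the red one. Origin: centre of its underside.
- disc_yellow: Flat yellow disc, 64 mm in diameter and 3 mm thick, fixed on the tray like the red one. Origin: centre of its underside.
- side_mat: Green cutting mat with a yellow grid, 260 mm (its x) x 160 mm (its y), 2 mm thick, fixed flat on the table: the side area. Origin: centre of its underside, on the table. A loose steel ruler 150 x 19 x 3 mm lies along its +y edge, centred 64 mm from the mat's middle; the rest of the mat is free.
- wheel: Sculptor's banding wheel: low stand with a bare aluminium disc 130 mm in diameter, its flat top 45 mm above the table, a black circle 60 mm in diameter drawn round its middle. It does not turn. Origin: on its axis, at the table. A small dropper bottle (38 mm tall) and an eraser (12 mm tall) stand on the table about 0.1 m from its axis.
- spool: Loose blue thread spool, standing upright on the tray behind the head (75 mm from the middle of the tray); 28 mm in diameter, 32 mm tall, 30 g. Origin: centre of its underside. Not to be disturbed.
Things that resemble listed ones, but are neither listed nor needed, are in the scene too. Leave any purple look-alike of the drop_glue alone.

How it is judged (in metres and radians):
On the way, in this order (a step that is already met when the one before it is completed fails the run):
1. glue stick, drop-glue bottle and paint jar all stand released on the cutting mat while the head is still in its place on the tray (linear speed of each of glue_stick, drop_glue, paint_jar below 0.02 m/s and angular speed of each of glue_stick, drop_glue, paint_jar below 0.2 rad/s and angle between each of glue_stick, drop_glue, paint_jar's own z axis and vertical below 0.1 rad and contact force between the fingers and glue_stick below 0.05 N and x of glue_stick in the frame of side_mat between -0.125 and 0.125 m and y of glue_stick in the frame of side_mat between -0.075 and 0.075 m and z of each of glue_stick, drop_glue, paint_jar in the frame of side_mat below 0.01 m and contact force between the fingers and drop_glue below 0.05 N and x of drop_glue in the frame of side_mat between -0.125 and 0.125 m and y of drop_glue in the frame of side_mat between -0.075 and 0.075 m and contact force between the fingers and paint_jar below 0.05 N and x of paint_jar in the frame of side_mat between -0.125 and 0.125 m and y of paint_jar in the frame of side_mat between -0.075 and 0.075 m and distance of head from where it was at the start of the episode below 0.03 m), for 0.2 s.
2. the head stands released on the middle of the banding wheel while the three still wait on the mat (linear speed of each of head, glue_stick, drop_glue, paint_jar below 0.02 m/s and angular speed of each of head, glue_stick, drop_glue, paint_jar below 0.2 rad/s and angle between each of head, glue_stick, drop_glue, paint_jar's own z axis and vertical below 0.1 rad and contact force between the fingers and head below 0.05 N and horizontal distance between head and wheel below 0.012 m and z of head in the frame of wheel between 0.04 and 0.05 m and contact force between the fingers and glue_stick below 0.05 N and x of glue_stick in the frame of side_mat between -0.125 and 0.125 m and y of glue_stick in the frame of side_mat between -0.075 and 0.075 m and z of each of glue_stick, drop_glue, paint_jar in the frame of side_mat below 0.01 m and contact force between the fingers and drop_glue below 0.05 N and x of drop_glue in the frame of side_mat between -0.125 and 0.125 m and y of drop_glue in the frame of side_mat between -0.075 and 0.075 m and contact force between the fingers and paint_jar below 0.05 N and x of paint_jar in the frame of side_mat between -0.125 and 0.125 m and y of paint_jar in the frame of side_mat between -0.075 and 0.075 m), for 0.2 s.
At the end, for the whole second after the job is handed in: The head stands upright on the banding wheel, within 12 mm of its middle; the glue stick stands on the red disc, the drop-glue bottle on the green disc and the paint jar on the yellow disc, each upright and within 12 mm of the disc's centre; all are released and at rest (linear speed of each of head, glue_stick, drop_glue, paint_jar below 0.02 m/s and angular speed of each of head, glue_stick, drop_glue, paint_jar below 0.2 rad/s and angle between each of head, glue_stick, drop_glue, paint_jar's own z axis and vertical below 0.1 rad and contact force between the fingers and head below 0.05 N and horizontal distance between head and wheel below 0.012 m and z of head in the frame of wheel between 0.04 and 0.05 m and contact force between the fingers and glue_stick below 0.05 N and horizontal distance between glue_stick and disc_red below 0.012 m and z of glue_stick in the frame of disc_red below 0.008 m and contact force between the fingers and drop_glue below 0.05 N and horizontal distance between drop_glue and disc_green below 0.012 m and z of drop_glue in the frame of disc_green below 0.008 m and contact force between the fingers and paint_jar below 0.05 N and horizontal distance between paint_jar and disc_yellow below 0.012 m and z of paint_jar in the frame of disc_yellow below 0.008 m); the robot touches nothing.
It fails at once if glue stick, bottle, jar or head tipped by more than about 35 degrees (angle between any of glue_stick, drop_glue, paint_jar, head's own z axis and vertical above 0.6 rad).
It fails at once if glue stick, bottle, jar or head dropped (moving faster than 0.6 m/s, the speed of a fall of 18 mm, with no finger on it) ((linear speed of glue_stick above 0.6 m/s and contact force between the fingers and glue_stick below 0.05 N) or (linear speed of drop_glue above 0.6 m/s and contact force between the fingers and drop_glue below 0.05 N) or (linear speed of paint_jar above 0.6 m/s and contact force between the fingers and paint_jar below 0.05 N) or (linear speed of head above 0.6 m/s and contact force between the fingers and head below 0.05 N)).
It fails at once if thread spool shifted by more than 20 mm or knocked over (distance of spool from where it was at the start of the episode above 0.02 m or angle between spool's own z axis and vertical above 0.5 rad).
It also fails if it takes over 147 s, if anything falls off the work surface, if the arm or the gripper's body presses on something with over 40 N, if the wrist force passes 120 N, or if a joint passes its speed limit or range.

## Working session

There is one attempt and no reset: what is moved stays moved. The work goes in short steps, Python scripts to look and compute and a tool call to move; the robot and the scene stay as the last step left them, time stands still between calls to the robot, and variables do not carry over. Pictures are saved under pics/ and viewed, at most 14 in all, crops included, and the job is handed in when it is done.

Besides the shell and the picture viewer there is one more tool, called after "Request:" as name(argument=value, ...), one argument or row to a line, values as JSON. send_rows: Moves the arm, as the interface text tells. Shifts and turns lie within -1 to 1; 1 stands for 500 mm of shift or 30 degrees of turn. Its arguments: {"type":"object","properties":{"motion":{"type":"array"},"grip_force":{"type":"number"}},"required":["motion"]}

```bash
mkdir -p pics
cat > h.py <<'E'
import numpy as np, cv2
from workcell import env
def grab(n,save=None):
    f=env.grab_frame(n)
    if save: cv2.imwrite('pics/'+save,f['frame'][:,:,::-1])
    return f
def K(f):
    fl=200/np.tan(np.radians(f['vertical_fov'])/2)
    return np.array([[fl,0,f['cx']],[0,fl,f['cy']],[0,0,1.]])
def ray(f,uv):
    d=np.array([f['k1'],0,0,0,0],float)
    p=cv2.undistortPoints(np.array([[uv]],float),K(f),d)[0,0]
    R=cv2.Rodrigues(np.array(f['rvec'],float))[0]; t=np.array(f['tvec'],float).ravel()
    return -R.T@t, R.T@np.array([p[0],p[1],1])
def onz(f,uv,z):
    o,d=ray(f,uv); return o+d*(z-o[2])/d[2]
def proj(f,P):
    return cv2.projectPoints(np.array([P],float),np.array(f['rvec'],float),np.array(f['tvec'],float),K(f),np.array([f['k1'],0,0,0,0],float))[0].ravel()
E
python3 - <<'E'
from h import *
for n in('top','side'):
    f=grab(n,n+'0.png'); print(n,ray(f,(320,200)),f['vertical_fov'],f['k1'])
s=env.state();print(s)
E
```

```text
top (array([ 335.38906727,   48.71595422, 1150.22764609]), array([ 0.15706355,  0.01036696, -0.98754902])) 57.23097039552881 -0.05166177191230188
side (array([ 258.72561877, 1214.68219353,  984.55337509]), array([ 0.18612745, -0.76837189, -0.6123809 ])) 43.09266601652012 -0.10341221123361073
{'time_s': 0.1, 'qpos': array([ 7.47128611e+01,  1.83481889e+01,  8.96995454e+01, -5.79050442e-04,
        7.20434255e+01, -1.14437908e+00]), 'qvel': array([ 0.01093177, -0.12405533, -0.22874385, -0.02591071,  0.08390161,
       -0.00304544]), 'effort': array([-6.17203350e-04, -4.13331163e+01, -2.32508361e+01,  7.28325779e-02,
        4.20570828e-02, -4.21920060e-05]), 'ee_pos': array([140.36357763, 557.14081186, 213.20136032]), 'ee_rot': array([-1.79908847e+02, -1.27017896e-03,  1.65857418e+02]), 'force': array([ 0.31062175,  0.02725548, -0.34320661]), 'torque': array([-0.05430459, -0.01652577, -0.05106328]), 'gripper_force': 0.0, 'gripper_width': 91.19685627977977}
```

View pics/top0.png

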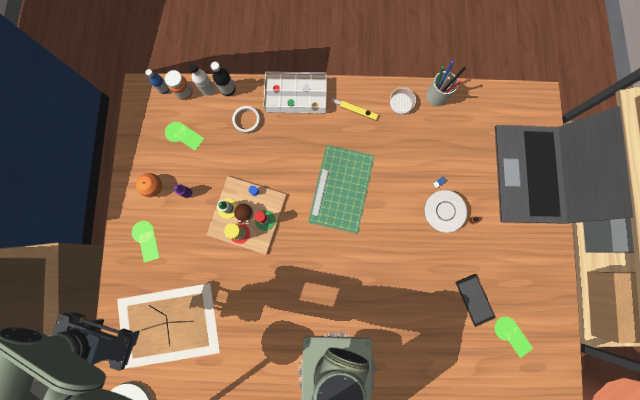

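View pics/side0.png

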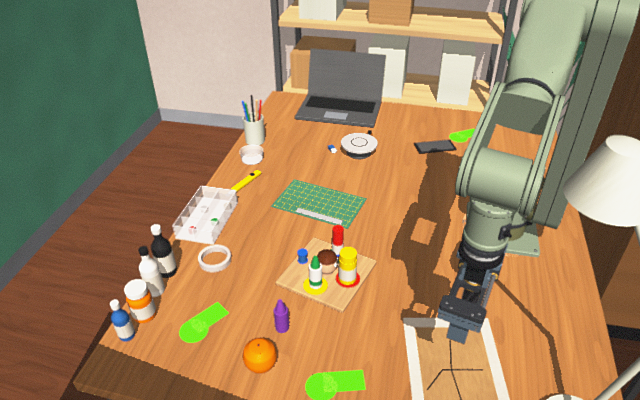

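The top view shows the tray around (247,213). The jar is on red (237,233), the bottle on yellow (227,208) and the stick on green (263,218), with the head at (243,212) and the spool at (254,190). The mat is at (342,189) and the wheel at (446,211). The side view agrees. Next I'll take closer crops.

Run:
```python
from h import *
a=cv2.imread('pics/top0.png'); b=cv2.imread('pics/side0.png')
cv2.imwrite('pics/c1.png',cv2.resize(a[170:260,200:300],None,fx=6,fy=6,interpolation=cv2.INTER_CUBIC))
cv2.imwrite('pics/c2.png',cv2.resize(b[220:310,270:380],None,fx=6,fy=6,interpolation=cv2.INTER_CUBIC))
f=grab('top'); hsv=cv2.cvtColor(f['frame'],cv2.COLOR_RGB2HSV)
m=np.zeros((400,640),np.uint8)
# mat
M=cv2.inRange(hsv,(65,60,30),(95,255,255)); M[:, :300]=0;M[:,390:]=0;M[:130]=0;M[245:]=0
M=cv2.morphologyEx(M,cv2.MORPH_CLOSE,np.ones((9,9)))
c=max(cv2.findContours(M,0,2)[0],key=cv2.contourArea)
P=np.array([onz(f,p,2)[:2] for p in c[:,0].astype(float)],np.float32)
print('mat',cv2.minAreaRect(P))
# wheel: grey low saturation
W=cv2.inRange(hsv,(0,0,120),(180,50,255)); W[:,:415]=0;W[:,475:]=0;W[:185]=0;W[240:]=0
c=max(cv2.findContours(W,0,2)[0],key=cv2.contourArea)
P=np.array([onz(f,p,45)[:2] for p in c[:,0].astype(float)],np.float32)
print('wheel',cv2.minEnclosingCircle(P),cv2.fitEllipse(P))
# tray: wood brighter than table
for q in[(230,195),(262,245),(300,245),(212,234),(200,200)]: print(q,hsv[q[1],q[0]])
print([onz(f,p,14) .round(1) for p in[(230,177),(287,192),(268,253),(208,235)]])
```

```text
mat ((559.2951049804688, -6.410072326660156), (156.9369659423828, 256.9330139160156), 78.49065399169922)
wheel ((486.260009765625, -322.177734375), 65.57056427001953) ((486.2810974121094, -322.185546875), (126.76852416992188, 129.15687561035156), 14.068572998046875)
(230, 195) [ 17  96 236]
(262, 245) [ 16 100 231]
(300, 245) [ 13 136 207]
(212, 234) [ 15 103 226]
(200, 200) [ 13 135 208]
[array([584. , 349.3,  14. ]), array([539.3, 165.3,  14. ]), array([347.5, 216.8,  14. ]), array([398. , 406.9,  14. ])]
```

View pics/c1.png

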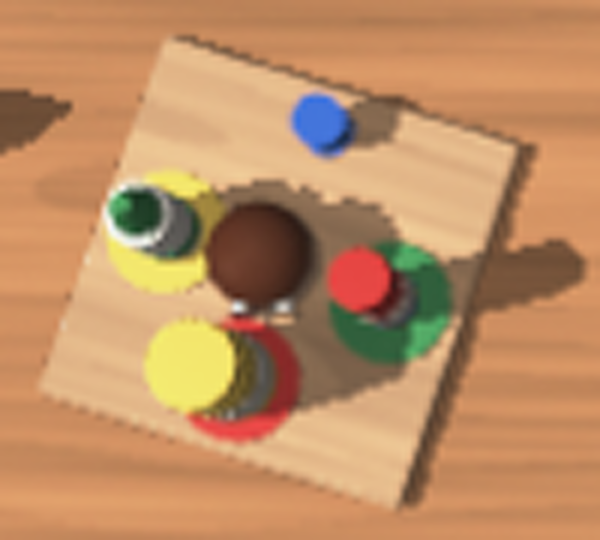

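View pics/c2.png

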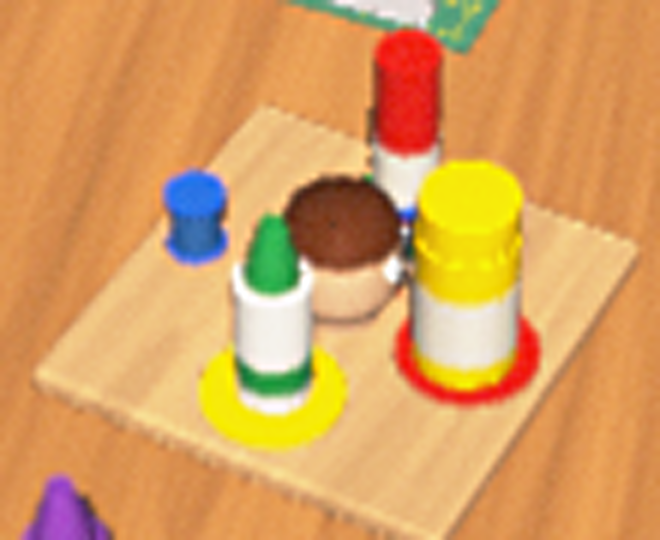

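Crop 1 gives tray corners at (170,38), (520,148), (400,508) and (43,390) in crop pixels, so the discs follow from the tray. The cap tops are at (190,365) for the jar, (360,280) for the stick and about (135,210) for the nozzle, with the spool at (320,122). The stick, jar and bottle stand on the green, red and yellow discs, as crop 2 confirms.

Run:
```python
from h import *
f=grab('top'); g=grab('side')
cr=lambda x,y:((x+.5)/6-.5+200,(y+.5)/6-.5+170)
cs=lambda x,y:((x+.5)/6-.5+270,(y+.5)/6-.5+220)
C=np.array([onz(f,cr(*p),14)[:2] for p in[(170,38),(522,147),(400,508),(43,390)]])
print('corners',C.round(1),'sides',np.linalg.norm(C-np.roll(C,1,0),axis=1).round(1))
c=C.mean(0); ex=(C[0]-C[3]+C[1]-C[2]); th=np.arctan2(ex[1],ex[0]); print('tray',c.round(1),np.degrees(th))
u=np.array([np.cos(th),np.sin(th)]);v=np.array([-u[1],u[0]])
print('disc yellow',(c+62*v).round(1),'red',(c-62*u).round(1),'green',(c-62*v).round(1),'spool',(c+75*u).round(1))
hs=cv2.cvtColor(f['frame'],cv2.COLOR_RGB2HSV); hg=cv2.cvtColor(g['frame'],cv2.COLOR_RGB2HSV)
for n,p,q,z in[('jar',(190,365),(470,197),111),('stick',(360,280),(408,48),115),('noz',(132,210),(273,222),115),('spool',(320,122),(196,189),46)]:
    a=onz(f,cr(*p),z); b=onz(g,cs(*q),z); print(n,a.round(1),'side',b.round(1))
# head: outline circle centre at z~34 (equator)
print('head',onz(f,cr(259,253),40).round(1), onz(g,cs(345,245),36).round(1))
# disc centres via visible extents
print('dg',onz(f,cr(391,302),17).round(1),'dr',onz(f,cr(238,380),17).round(1),'dy',onz(f,cr(166,231),17).round(1))
print('dy s',onz(g,cs(273,395),17).round(1),'dr s',onz(g,cs(468,345),17).round(1))
# side wheel & mat
W=cv2.inRange(hg,(0,0,150),(180,50,255)); W[:,:335]=0;W[:,382:]=0;W[:130]=0;W[152:]=0
k=max(cv2.findContours(W,0,2)[0],key=cv2.contourArea)
P=np.array([onz(g,p,45)[:2] for p in k[:,0].astype(float)],np.float32); print('wheel side',cv2.fitEllipse(P))
k=max(cv2.findContours(cv2.inRange(hg,(125,80,40),(150,255,255)),0,2)[0],key=cv2.contourArea); print('purple base',onz(g,cv2.boundingRect(k)[:2],0), cv2.boundingRect(k))
for a in[(440,182),(474,219)]: print(onz(f,a,10).round(0))
```

```text
corners [[587.4 356.2]
 [532.7 166.3]
 [343.6 222. ]
 [399.2 410.9]] sides [196.  197.6 197.1 197. ]
tray [465.7 288.9] -16.303571668827995
disc yellow [483.1 348.4] red [406.2 306.3] green [448.3 229.4] spool [537.7 267.8]
jar [407.4 310.3 111. ] side [407.7 310.7 111. ]
stick [449.4 230.5 115. ] side [451.  228.4 115. ]
noz [480.5 341.8 115. ] side [482.9 347.  115. ]
spool [537.8 267.2  46. ] side [539.2 265.2  46. ]
head [470.3 296.1  40. ] [468.7 275.3  36. ]
dg [449.1 231.   17. ] dr [406.8 308.5  17. ] dy [483.5 350.9  17. ]
dy s [483.1 352.3  17. ] dr s [407.2 305.1  17. ]
wheel side ((486.2779235839844, -318.71875), (127.0291519165039, 137.06459045410156), 3.3941612243652344)
purple base [577.0951712  409.01714687   0.        ] (274, 300, 15, 33)
[ 583. -320.   10.]
[ 467. -424.   10.]
```

```bash
cat >> h.py <<'E'
from scipy.spatial.transform import Rotation as Ro
def plan(*wps):
    """deltas (tool axes, units) between successive [x,y,z,yaw]; turn first, then shift"""
    s=env.state(); p=np.array(s['ee_pos']); R=Ro.from_euler('xyz',s['ee_rot'],degrees=True)
    print('at',p.round(1),s['ee_rot'].round(1),'F',s['force'].round(1),'w',round(s['gripper_width'],1),'t',round(s['time_s'],1))
    for w in wps:
        T=Ro.from_euler('xyz',[180,0,w[3]],degrees=True)
        r=(R.inv()*T).as_rotvec(degrees=True); d=T.inv().apply(np.array(w[:3])-p)
        n=max(1,int(np.ceil(np.linalg.norm(d)/60))); m=max(1,int(np.ceil(np.linalg.norm(r)/10.5)))
        print(w,'| turn',m,'x',(r/30/m).round(3),'| shift',n,'x',(d/500/n).round(4)); p=np.array(w[:3],float); R=T
E
python3 -c "
from h import *
plan([407,308.5,175,163.7],[407,308.5,47,163.7],[407,308.5,180,163.7],[645.5,-34,180,163.7],[645.5,-34,33,163.7])"
```

```text
at [140.4 557.4 213.6] [-180.     0.   165.9] F [-0.8  0.1  0.1] w 91.2 t 0.2
[407, 308.5, 175, 163.7] | turn 1 x [-0.002  0.     0.072] | shift 7 x [-0.0931 -0.0469  0.011 ]
[407, 308.5, 47, 163.7] | turn 1 x [0. 0. 0.] | shift 3 x [ 0.     -0.      0.0853]
[407, 308.5, 180, 163.7] | turn 1 x [0. 0. 0.] | shift 3 x [ 0.      0.     -0.0887]
[645.5, -34, 180, 163.7] | turn 1 x [0. 0. 0.] | shift 7 x [-0.0929 -0.0748 -0.    ]
[645.5, -34, 33, 163.7] | turn 1 x [0. 0. 0.] | shift 3 x [ 0.    -0.     0.098]
```

Request:
send_rows(
  motion=[
    {"rz": 0.072,"gripper": -1},
    {"tx": -0.093,"ty": -0.047,"tz": 0.011,"gripper": -1},
    {"tx": -0.093,"ty": -0.047,"tz": 0.011,"gripper": -1},
    {"tx": -0.093,"ty": -0.047,"tz": 0.011,"gripper": -1},
    {"tx": -0.093,"ty": -0.047,"tz": 0.011,"gripper": -1},
    {"tx": -0.093,"ty": -0.047,"tz": 0.011,"gripper": -1},
    {"tx": -0.093,"ty": -0.047,"tz": 0.011,"gripper": -1},
    {"tx": -0.093,"ty": -0.047,"tz": 0.011,"gripper": -1},
    {"gripper": -1},
    {"gripper": -1},
  ],
  grip_force=12,
)

```text
invalid input at $.motion[0]: expected keys tx, ty, tz, rx, ry, rz, gripper
```

```bash
python3 -c "
from h import *
plan([407,308.5,175,163.7],[407,308.5,47,163.7])
g=grab('side'); cv2.imwrite('pics/s1.png',cv2.resize(g['frame'][150:330,230:420,::-1],None,fx=3,fy=3))"
```

```text
at [140.4 557.4 213.6] [-180.     0.   165.9] F [-0.8  0.1  0.1] w 91.2 t 0.2
[407, 308.5, 175, 163.7] | turn 1 x [-0.002  0.     0.072] | shift 7 x [-0.0931 -0.0469  0.011 ]
[407, 308.5, 47, 163.7] | turn 1 x [0. 0. 0.] | shift 3 x [ 0.     -0.      0.0853]
```

View pics/s1.png

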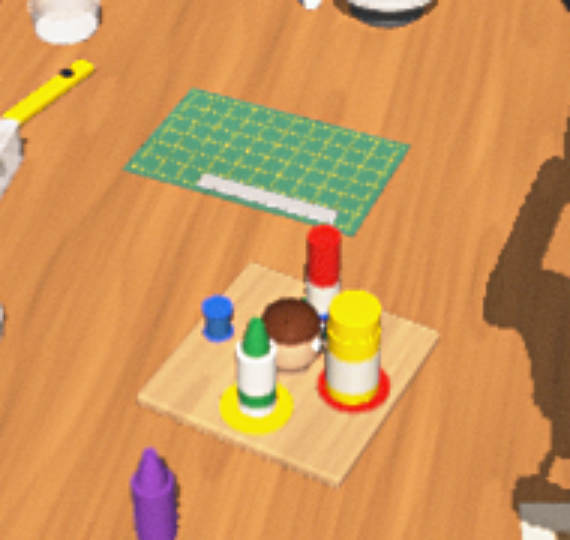

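The move was refused because every row needs all its keys. The picture shows the scene unchanged: jar at (353,350), bottle at (256,370), mat free.

Request:
send_rows(
  motion=[
    {"tx": 0,"ty": 0,"tz": 0,"rx": 0,"ry": 0,"rz": 0.072,"gripper": -1},
    {"tx": -0.093,"ty": -0.047,"tz": 0.011,"rx": 0,"ry": 0,"rz": 0,"gripper": -1},
    {"tx": -0.093,"ty": -0.047,"tz": 0.011,"rx": 0,"ry": 0,"rz": 0,"gripper": -1},
    {"tx": -0.093,"ty": -0.047,"tz": 0.011,"rx": 0,"ry": 0,"rz": 0,"gripper": -1},
    {"tx": -0.093,"ty": -0.047,"tz": 0.011,"rx": 0,"ry": 0,"rz": 0,"gripper": -1},
    {"tx": -0.093,"ty": -0.047,"tz": 0.011,"rx": 0,"ry": 0,"rz": 0,"gripper": -1},
    {"tx": -0.093,"ty": -0.047,"tz": 0.011,"rx": 0,"ry": 0,"rz": 0,"gripper": -1},
    {"tx": -0.093,"ty": -0.047,"tz": 0.011,"rx": 0,"ry": 0,"rz": 0,"gripper": -1},
    {"tx": 0,"ty": 0,"tz": 0,"rx": 0,"ry": 0,"rz": 0,"gripper": -1},
    {"tx": 0,"ty": 0,"tz": 0,"rx": 0,"ry": 0,"rz": 0,"gripper": -1},
  ],
  grip_force=12,
)

```text
time_s: 1.55
ee_pos: [406.4, 308.5, 175.4]
ee_rot: [180.0, -0.0, 163.7]
force: [-0.6, 0.9, 0.5]
gripper_width: 90.7
gripper_force: 0.0
```

```bash
python3 -c "
from h import *
plan([407,308.5,175,163.7],[407,308.5,47,163.7])"
```

```text
at [406.4 308.5 175.4] [180.   -0.  163.7] F [-0.6  0.9  0.5] w 90.7 t 1.6
[407, 308.5, 175, 163.7] | turn 1 x [ 0.    -0.001 -0.001] | shift 1 x [-0.0011  0.0003  0.0009]
[407, 308.5, 47, 163.7] | turn 1 x [0. 0. 0.] | shift 3 x [ 0.     -0.      0.0853]
```

Request:
send_rows(
  motion=[
    {"tx": 0,"ty": 0,"tz": 0.08,"rx": 0,"ry": 0,"rz": 0,"gripper": -1},
    {"tx": 0,"ty": 0,"tz": 0.08,"rx": 0,"ry": 0,"rz": 0,"gripper": -1},
    {"tx": 0,"ty": 0,"tz": 0.06,"rx": 0,"ry": 0,"rz": 0,"gripper": -1},
    {"tx": 0,"ty": 0,"tz": 0.036,"rx": 0,"ry": 0,"rz": 0,"gripper": -1},
    {"tx": 0,"ty": 0,"tz": 0,"rx": 0,"ry": 0,"rz": 0,"gripper": -1},
    {"tx": 0,"ty": 0,"tz": 0,"rx": 0,"ry": 0,"rz": 0,"gripper": 1},
    {"tx": 0,"ty": 0,"tz": 0,"rx": 0,"ry": 0,"rz": 0,"gripper": 1},
    {"tx": 0,"ty": 0,"tz": 0,"rx": 0,"ry": 0,"rz": 0,"gripper": 1},
    {"tx": 0,"ty": 0,"tz": 0,"rx": 0,"ry": 0,"rz": 0,"gripper": 1},
    {"tx": 0,"ty": 0,"tz": 0,"rx": 0,"ry": 0,"rz": 0,"gripper": 1},
    {"tx": 0,"ty": 0,"tz": 0,"rx": 0,"ry": 0,"rz": 0,"gripper": 1},
  ],
  grip_force=12,
)

```text
time_s: 2.92
ee_pos: [407.0, 308.6, 47.7]
ee_rot: [180.0, 0.0, 163.7]
force: [0.1, 0.0, 2.3]
gripper_width: 45.7
gripper_force: 12.0
```

Request:
send_rows(
  motion=[
    {"tx": 0,"ty": 0,"tz": -0.02,"rx": 0,"ry": 0,"rz": 0,"gripper": 1},
    {"tx": 0,"ty": 0,"tz": -0.06,"rx": 0,"ry": 0,"rz": 0,"gripper": 1},
    {"tx": 0,"ty": 0,"tz": -0.08,"rx": 0,"ry": 0,"rz": 0,"gripper": 1},
    {"tx": 0,"ty": 0,"tz": -0.08,"rx": 0,"ry": 0,"rz": 0,"gripper": 1},
    {"tx": 0,"ty": 0,"tz": -0.026,"rx": 0,"ry": 0,"rz": 0,"gripper": 1},
    {"tx": 0,"ty": 0,"tz": 0,"rx": 0,"ry": 0,"rz": 0,"gripper": 1},
  ],
)

```text
time_s: 3.68
ee_pos: [406.7, 308.3, 180.6]
ee_rot: [180.0, 0.0, 163.7]
force: [-0.3, 1.2, -1.7]
gripper_width: 45.9
gripper_force: 12.0
```

```bash
python3 -c "
from h import *
plan([645.5,-34,180,163.7],[645.5,-34,33,163.7])"
```

```text
at [406.7 308.3 180.6] [180.    0.  163.7] F [-0.3  1.2 -1.7] w 45.9 t 3.7
[645.5, -34, 180, 163.7] | turn 1 x [ 0.001  0.001 -0.   ] | shift 7 x [-0.0929 -0.0747  0.0002]
[645.5, -34, 33, 163.7] | turn 1 x [0. 0. 0.] | shift 3 x [ 0.    -0.     0.098]
```

Request:
send_rows(
  motion=[
    {"tx": -0.045,"ty": -0.0365,"tz": 0,"rx": 0,"ry": 0,"rz": 0,"gripper": 1},
    {"tx": -0.0935,"ty": -0.075,"tz": 0,"rx": 0,"ry": 0,"rz": 0,"gripper": 1},
    {"tx": -0.0935,"ty": -0.075,"tz": 0,"rx": 0,"ry": 0,"rz": 0,"gripper": 1},
    {"tx": -0.0935,"ty": -0.075,"tz": 0,"rx": 0,"ry": 0,"rz": 0,"gripper": 1},
    {"tx": -0.0935,"ty": -0.075,"tz": 0,"rx": 0,"ry": 0,"rz": 0,"gripper": 1},
    {"tx": -0.0935,"ty": -0.075,"tz": 0,"rx": 0,"ry": 0,"rz": 0,"gripper": 1},
    {"tx": -0.0935,"ty": -0.075,"tz": 0,"rx": 0,"ry": 0,"rz": 0,"gripper": 1},
    {"tx": -0.045,"ty": -0.0365,"tz": 0,"rx": 0,"ry": 0,"rz": 0,"gripper": 1},
    {"tx": 0,"ty": 0,"tz": 0.08,"rx": 0,"ry": 0,"rz": 0,"gripper": 1},
    {"tx": 0,"ty": 0,"tz": 0.1,"rx": 0,"ry": 0,"rz": 0,"gripper": 1},
    {"tx": 0,"ty": 0,"tz": 0.08,"rx": 0,"ry": 0,"rz": 0,"gripper": 1},
    {"tx": 0,"ty": 0,"tz": 0,"rx": 0,"ry": 0,"rz": 0,"gripper": 1},
  ],
)

```text
time_s: 5.18
ee_pos: [641.5, -33.7, 44.8]
ee_rot: [-179.9, -0.7, 163.7]
force: [-0.5, 0.4, 0.6]
gripper_width: 45.5
gripper_force: 12.0
```

Request:
send_rows(
  motion=[
    {"tx": 0,"ty": 0,"tz": 0,"rx": 0,"ry": 0,"rz": 0,"gripper": 1},
    {"tx": 0,"ty": 0,"tz": 0,"rx": 0,"ry": 0,"rz": 0,"gripper": 1},
  ],
)

```text
time_s: 5.42
ee_pos: [647.1, -34.0, 52.3]
ee_rot: [180.0, 0.2, 163.7]
force: [-0.4, 0.4, -0.5]
gripper_width: 45.7
gripper_force: 12.0
```

Request:
send_rows(
  motion=[
    {"tx": 0,"ty": 0,"tz": 0.012,"rx": 0,"ry": 0,"rz": 0,"gripper": 1},
    {"tx": 0,"ty": 0,"tz": 0.012,"rx": 0,"ry": 0,"rz": 0,"gripper": 1},
    {"tx": 0,"ty": 0,"tz": 0.006,"rx": 0,"ry": 0,"rz": 0,"gripper": 1},
    {"tx": 0,"ty": 0,"tz": 0.003,"rx": 0,"ry": 0,"rz": 0,"gripper": 1},
    {"tx": 0,"ty": 0,"tz": 0,"rx": 0,"ry": 0,"rz": 0,"gripper": 1},
    {"tx": 0,"ty": 0,"tz": 0,"rx": 0,"ry": 0,"rz": 0,"gripper": 1},
  ],
)

```text
time_s: 6.18
ee_pos: [645.9, -34.0, 34.1]
ee_rot: [180.0, 0.0, 163.7]
force: [-0.3, 0.0, 0.0]
gripper_width: 45.7
gripper_force: 12.0
```

Request:
send_rows(
  motion=[
    {"tx": 0,"ty": 0,"tz": 0.003,"rx": 0,"ry": 0,"rz": 0,"gripper": 1},
    {"tx": 0,"ty": 0,"tz": 0,"rx": 0,"ry": 0,"rz": 0,"gripper": 1},
    {"tx": 0,"ty": 0,"tz": 0,"rx": 0,"ry": 0,"rz": 0,"gripper": -1},
    {"tx": 0,"ty": 0,"tz": 0,"rx": 0,"ry": 0,"rz": 0,"gripper": -1},
    {"tx": 0,"ty": 0,"tz": 0,"rx": 0,"ry": 0,"rz": 0,"gripper": -1},
    {"tx": 0,"ty": 0,"tz": 0,"rx": 0,"ry": 0,"rz": 0,"gripper": -1},
    {"tx": 0,"ty": 0,"tz": -0.05,"rx": 0,"ry": 0,"rz": 0,"gripper": -1},
    {"tx": 0,"ty": 0,"tz": -0.1,"rx": 0,"ry": 0,"rz": 0,"gripper": -1},
    {"tx": 0,"ty": 0,"tz": -0.1,"rx": 0,"ry": 0,"rz": 0,"gripper": -1},
    {"tx": 0,"ty": 0,"tz": -0.04,"rx": 0,"ry": 0,"rz": 0,"gripper": -1},
    {"tx": 0,"ty": 0,"tz": 0,"rx": 0,"ry": 0,"rz": 0,"gripper": -1},
  ],
)

```text
time_s: 7.55
ee_pos: [646.7, -34.1, 179.4]
ee_rot: [179.9, 0.2, 163.7]
force: [-0.2, -0.3, -0.9]
gripper_width: 91.1
gripper_force: 0.0
```

```bash
python3 -c "
from h import *
plan([450,229.5,175,73.7],[450,229.5,175,73.7])
f=grab('top'); g=grab('side'); cv2.imwrite('pics/s2.png',np.hstack([cv2.resize(i['frame'][a:a+180,b:b+190,::-1],None,fx=2,fy=2) for i,a,b in((f,120,200),(g,150,230))]))"
```

```text
at [646.7 -34.1 179.4] [179.9   0.2 163.7] F [-0.2 -0.3 -0.9] w 91.1 t 7.5
[450, 229.5, 175, 73.7] | turn 9 x [0.001 0.001 0.333] | shift 6 x [ 0.0659 -0.0876  0.0015]
[450, 229.5, 175, 73.7] | turn 1 x [0. 0. 0.] | shift 1 x [0. 0. 0.]
```

View pics/s2.png

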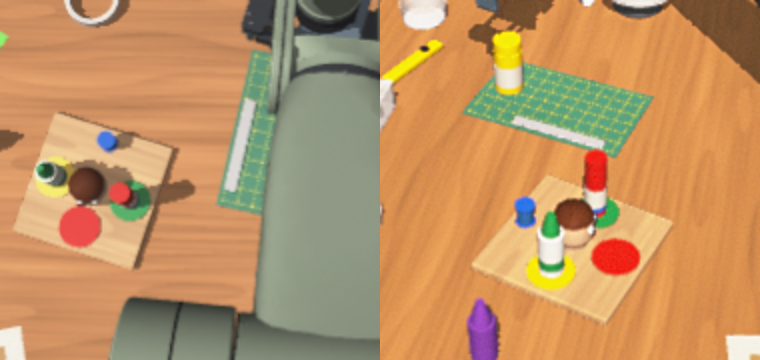

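Request:
send_rows(
  motion=[
    {"tx": 0,"ty": 0,"tz": 0,"rx": 0,"ry": 0,"rz": 0.333,"gripper": -1},
    {"tx": 0,"ty": 0,"tz": 0,"rx": 0,"ry": 0,"rz": 0.333,"gripper": -1},
    {"tx": 0,"ty": 0,"tz": 0,"rx": 0,"ry": 0,"rz": 0.333,"gripper": -1},
    {"tx": 0,"ty": 0,"tz": 0,"rx": 0,"ry": 0,"rz": 0.333,"gripper": -1},
    {"tx": 0,"ty": 0,"tz": 0,"rx": 0,"ry": 0,"rz": 0.333,"gripper": -1},
    {"tx": 0,"ty": 0,"tz": 0,"rx": 0,"ry": 0,"rz": 0.333,"gripper": -1},
    {"tx": 0,"ty": 0,"tz": 0,"rx": 0,"ry": 0,"rz": 0.333,"gripper": -1},
    {"tx": 0,"ty": 0,"tz": 0,"rx": 0,"ry": 0,"rz": 0.333,"gripper": -1},
    {"tx": 0,"ty": 0,"tz": 0,"rx": 0,"ry": 0,"rz": 0.333,"gripper": -1},
    {"tx": 0.033,"ty": -0.044,"tz": 0,"rx": 0,"ry": 0,"rz": 0,"gripper": -1},
    {"tx": 0.066,"ty": -0.0876,"tz": 0,"rx": 0,"ry": 0,"rz": 0,"gripper": -1},
    {"tx": 0.066,"ty": -0.0876,"tz": 0,"rx": 0,"ry": 0,"rz": 0,"gripper": -1},
  ],
)

```text
time_s: 9.15
ee_pos: [561.6, 76.6, 175.1]
ee_rot: [-179.8, 0.1, 73.7]
force: [-0.5, 0.5, 1.0]
gripper_width: 91.5
gripper_force: 0.0
```

Request:
send_rows(
  motion=[
    {"tx": 0.066,"ty": -0.0876,"tz": 0,"rx": 0,"ry": 0,"rz": 0,"gripper": -1},
    {"tx": 0.066,"ty": -0.0876,"tz": 0,"rx": 0,"ry": 0,"rz": 0,"gripper": -1},
    {"tx": 0.066,"ty": -0.0876,"tz": 0,"rx": 0,"ry": 0,"rz": 0,"gripper": -1},
    {"tx": 0.033,"ty": -0.044,"tz": 0,"rx": 0,"ry": 0,"rz": 0,"gripper": -1},
    {"tx": 0,"ty": 0,"tz": 0,"rx": 0,"ry": 0,"rz": 0,"gripper": -1},
    {"tx": 0,"ty": 0,"tz": 0,"rx": 0,"ry": 0,"rz": 0,"gripper": -1},
    {"tx": 0,"ty": 0,"tz": 0,"rx": 0,"ry": 0,"rz": 0,"gripper": -1},
  ],
)

```text
time_s: 10.02
ee_pos: [449.0, 228.6, 177.0]
ee_rot: [-180.0, 0.0, 73.7]
force: [0.9, -0.3, 0.4]
gripper_width: 91.2
gripper_force: 0.0
```

```bash
python3 -c "
from h import *
plan([450,229.5,175,73.7],[450,229.5,47,73.7],[450,229.5,180,73.7],[469,2,180,73.7],[469,2,33,73.7])
f=grab('top'); h=cv2.cvtColor(f['frame'],cv2.COLOR_RGB2HSV)
M=cv2.inRange(h,(0,150,120),(6,255,255))|cv2.inRange(h,(174,150,120),(180,255,255));M[:215]=0;M[255:]=0;M[:,:215]=0;M[:,262:]=0
k=max(cv2.findContours(M,0,2)[0],key=cv2.contourArea);P=np.array([onz(f,p,17)[:2] for p in k[:,0].astype(float)],np.float32);print(cv2.fitEllipse(P))
"
```

```text
at [449.  228.6 177. ] [-180.     0.    73.7] F [ 0.9 -0.3  0.4] w 91.2 t 10.0
[450, 229.5, 175, 73.7] | turn 1 x [-0.001  0.001  0.   ] | shift 1 x [0.0022 0.0014 0.0039]
[450, 229.5, 47, 73.7] | turn 1 x [0. 0. 0.] | shift 3 x [-0.     -0.      0.0853]
[450, 229.5, 180, 73.7] | turn 1 x [0. 0. 0.] | shift 3 x [ 0.      0.     -0.0887]
[469, 2, 180, 73.7] | turn 1 x [0. 0. 0.] | shift 4 x [-0.1065  0.041   0.    ]
[469, 2, 33, 73.7] | turn 1 x [0. 0. 0.] | shift 3 x [-0.    -0.     0.098]Traceback (most recent call last):
  File "<string>", line 6, in <module>
    k=max(cv2.findContours(M,0,2)[0],key=cv2.contourArea);P=np.array([onz(f,p,17)[:2] for p in k[:,0].astype(float)],np.float32);print(cv2.fitEllipse(P))
ValueError: max() iterable argument is empty
```

Request:
send_rows(
  motion=[
    {"tx": 0.002,"ty": 0.001,"tz": 0.06,"rx": 0,"ry": 0,"rz": 0,"gripper": -1},
    {"tx": 0,"ty": 0,"tz": 0.08,"rx": 0,"ry": 0,"rz": 0,"gripper": -1},
    {"tx": 0,"ty": 0,"tz": 0.08,"rx": 0,"ry": 0,"rz": 0,"gripper": -1},
    {"tx": 0,"ty": 0,"tz": 0.04,"rx": 0,"ry": 0,"rz": 0,"gripper": -1},
    {"tx": 0,"ty": 0,"tz": 0,"rx": 0,"ry": 0,"rz": 0,"gripper": -1},
    {"tx": 0,"ty": 0,"tz": 0,"rx": 0,"ry": 0,"rz": 0,"gripper": 1},
    {"tx": 0,"ty": 0,"tz": 0,"rx": 0,"ry": 0,"rz": 0,"gripper": 1},
    {"tx": 0,"ty": 0,"tz": 0,"rx": 0,"ry": 0,"rz": 0,"gripper": 1},
    {"tx": 0,"ty": 0,"tz": 0,"rx": 0,"ry": 0,"rz": 0,"gripper": 1},
    {"tx": 0,"ty": 0,"tz": 0,"rx": 0,"ry": 0,"rz": 0,"gripper": 1},
    {"tx": 0,"ty": 0,"tz": 0,"rx": 0,"ry": 0,"rz": 0,"gripper": 1},
    {"tx": 0,"ty": 0,"tz": 0,"rx": 0,"ry": 0,"rz": 0,"gripper": 1},
  ],
  grip_force=10,
)

```text
time_s: 11.58
ee_pos: [449.3, 230.4, 47.5]
ee_rot: [180.0, -0.0, 73.8]
force: [-0.0, -0.3, -0.2]
gripper_width: 29.9
gripper_force: 10.0
```

Request:
send_rows(
  motion=[
    {"tx": 0,"ty": 0,"tz": -0.02,"rx": 0,"ry": 0,"rz": 0,"gripper": 1},
    {"tx": 0,"ty": 0,"tz": -0.06,"rx": 0,"ry": 0,"rz": 0,"gripper": 1},
    {"tx": 0,"ty": 0,"tz": -0.08,"rx": 0,"ry": 0,"rz": 0,"gripper": 1},
    {"tx": 0,"ty": 0,"tz": -0.08,"rx": 0,"ry": 0,"rz": 0,"gripper": 1},
    {"tx": 0,"ty": 0,"tz": -0.026,"rx": 0,"ry": 0,"rz": 0,"gripper": 1},
    {"tx": -0.05,"ty": 0.02,"tz": 0,"rx": 0,"ry": 0,"rz": 0,"gripper": 1},
    {"tx": -0.107,"ty": 0.041,"tz": 0,"rx": 0,"ry": 0,"rz": 0,"gripper": 1},
    {"tx": -0.107,"ty": 0.041,"tz": 0,"rx": 0,"ry": 0,"rz": 0,"gripper": 1},
    {"tx": -0.107,"ty": 0.041,"tz": 0,"rx": 0,"ry": 0,"rz": 0,"gripper": 1},
    {"tx": -0.055,"ty": 0.021,"tz": 0,"rx": 0,"ry": 0,"rz": 0,"gripper": 1},
    {"tx": 0,"ty": 0,"tz": 0,"rx": 0,"ry": 0,"rz": 0,"gripper": 1},
    {"tx": 0,"ty": 0,"tz": 0,"rx": 0,"ry": 0,"rz": 0,"gripper": 1},
  ],
)

```text
time_s: 13.08
ee_pos: [468.0, 3.5, 179.9]
ee_rot: [-179.9, -0.0, 73.8]
force: [-0.4, -0.4, -0.7]
gripper_width: 29.8
gripper_force: 10.0
```

Request:
send_rows(
  motion=[
    {"tx": 0,"ty": 0,"tz": 0.05,"rx": 0,"ry": 0,"rz": 0,"gripper": 1},
    {"tx": 0,"ty": 0,"tz": 0.08,"rx": 0,"ry": 0,"rz": 0,"gripper": 1},
    {"tx": 0,"ty": 0,"tz": 0.07,"rx": 0,"ry": 0,"rz": 0,"gripper": 1},
    {"tx": 0,"ty": 0,"tz": 0.045,"rx": 0,"ry": 0,"rz": 0,"gripper": 1},
    {"tx": 0,"ty": 0,"tz": 0.02,"rx": 0,"ry": 0,"rz": 0,"gripper": 1},
    {"tx": 0,"ty": 0,"tz": 0.012,"rx": 0,"ry": 0,"rz": 0,"gripper": 1},
    {"tx": 0,"ty": 0,"tz": 0.008,"rx": 0,"ry": 0,"rz": 0,"gripper": 1},
    {"tx": 0,"ty": 0,"tz": 0.005,"rx": 0,"ry": 0,"rz": 0,"gripper": 1},
    {"tx": 0,"ty": 0,"tz": 0.004,"rx": 0,"ry": 0,"rz": 0,"gripper": 1},
    {"tx": 0,"ty": 0,"tz": 0,"rx": 0,"ry": 0,"rz": 0,"gripper": 1},
    {"tx": 0,"ty": 0,"tz": 0,"rx": 0,"ry": 0,"rz": 0,"gripper": 1},
  ],
)

```text
time_s: 14.45
ee_pos: [468.6, 2.9, 33.6]
ee_rot: [180.0, -0.0, 73.8]
force: [-0.7, 0.1, 0.0]
gripper_width: 29.6
gripper_force: 10.0
```

Request:
send_rows(
  motion=[
    {"tx": 0,"ty": 0,"tz": 0.002,"rx": 0,"ry": 0,"rz": 0,"gripper": 1},
    {"tx": 0,"ty": 0,"tz": 0,"rx": 0,"ry": 0,"rz": 0,"gripper": 1},
    {"tx": 0,"ty": 0,"tz": 0,"rx": 0,"ry": 0,"rz": 0,"gripper": -1},
    {"tx": 0,"ty": 0,"tz": 0,"rx": 0,"ry": 0,"rz": 0,"gripper": -1},
    {"tx": 0,"ty": 0,"tz": 0,"rx": 0,"ry": 0,"rz": 0,"gripper": -1},
    {"tx": 0,"ty": 0,"tz": 0,"rx": 0,"ry": 0,"rz": 0,"gripper": -1},
    {"tx": 0,"ty": 0,"tz": -0.05,"rx": 0,"ry": 0,"rz": 0,"gripper": -1},
    {"tx": 0,"ty": 0,"tz": -0.1,"rx": 0,"ry": 0,"rz": 0,"gripper": -1},
    {"tx": 0,"ty": 0,"tz": -0.1,"rx": 0,"ry": 0,"rz": 0,"gripper": -1},
    {"tx": 0,"ty": 0,"tz": -0.04,"rx": 0,"ry": 0,"rz": 0,"gripper": -1},
    {"tx": 0,"ty": 0,"tz": 0,"rx": 0,"ry": 0,"rz": 0,"gripper": -1},
  ],
)

```text
time_s: 15.82
ee_pos: [469.4, 2.9, 178.9]
ee_rot: [179.8, -0.1, 73.8]
force: [0.1, 0.3, -0.4]
gripper_width: 91.2
gripper_force: 0.0
```

```bash
python3 -c "
from h import *
plan([482,347,175,73.7],[482,347,47,73.7],[482,347,180,73.7],[557,-16,180,73.7],[557,-16,33,73.7])
f=grab('top','t3.png')
g=grab('side','s3.png'); h=cv2.cvtColor(g['frame'],cv2.COLOR_RGB2HSV)
M=cv2.inRange(h,(0,150,120),(6,255,255))|cv2.inRange(h,(174,150,120),(180,255,255));M[:230]=0;M[310:]=0;M[:,:320]=0;M[:,375:]=0
k=max(cv2.findContours(M,0,2)[0],key=cv2.contourArea);P=np.array([onz(g,p,17)[:2] for p in k[:,0].astype(float)],np.float32);print('red disc',cv2.fitEllipse(P))
M=cv2.inRange(h,(55,90,40),(85,255,255));M[:230]=0;M[310:]=0;M[:,:330]=0;M[:,375:]=0
k=max(cv2.findContours(M,0,2)[0],key=cv2.contourArea);P=np.array([onz(g,p,17)[:2] for p in k[:,0].astype(float)],np.float32);print('green disc',cv2.fitEllipse(P))
cv2.imwrite('pics/s3c.png',cv2.resize(g['frame'][140:320,230:420,::-1],None,fx=3,fy=3))
"
```

```text
at [469.4   2.9 178.9] [ 1.798e+02 -1.000e-01  7.380e+01] F [ 0.1  0.3 -0.4] w 91.2 t 15.8
[482, 347, 175, 73.7] | turn 1 x [ 0.007 -0.002  0.003] | shift 6 x [ 0.1113 -0.0282  0.0013]
[482, 347, 47, 73.7] | turn 1 x [0. 0. 0.] | shift 3 x [-0.     -0.      0.0853]
[482, 347, 180, 73.7] | turn 1 x [0. 0. 0.] | shift 3 x [ 0.      0.     -0.0887]
[557, -16, 180, 73.7] | turn 1 x [0. 0. 0.] | shift 7 x [-0.0935  0.0497  0.    ]
[557, -16, 33, 73.7] | turn 1 x [0. 0. 0.] | shift 3 x [-0.    -0.     0.098]
red disc ((407.29779052734375, 307.962890625), (61.40340042114258, 62.8004035949707), 58.18462371826172)
green disc ((442.01104736328125, 225.86647033691406), (37.884525299072266, 65.74083709716797), 33.2835693359375)
```

View pics/s3c.png

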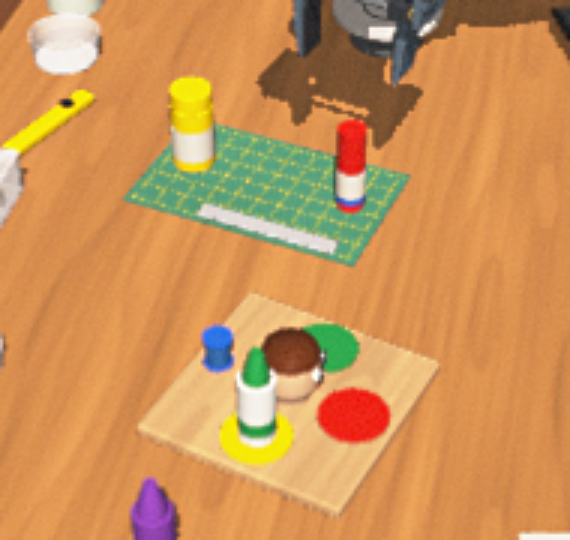

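The jar and stick stand upright on the mat, at (192,125) and (350,165), and the red disc measures (407,308). Now the bottle.

Request:
send_rows(
  motion=[
    {"tx": 0.056,"ty": -0.014,"tz": 0,"rx": 0,"ry": 0,"rz": 0,"gripper": -1},
    {"tx": 0.111,"ty": -0.028,"tz": 0,"rx": 0,"ry": 0,"rz": 0,"gripper": -1},
    {"tx": 0.111,"ty": -0.028,"tz": 0,"rx": 0,"ry": 0,"rz": 0,"gripper": -1},
    {"tx": 0.111,"ty": -0.028,"tz": 0,"rx": 0,"ry": 0,"rz": 0,"gripper": -1},
    {"tx": 0.111,"ty": -0.028,"tz": 0,"rx": 0,"ry": 0,"rz": 0,"gripper": -1},
    {"tx": 0.111,"ty": -0.028,"tz": 0,"rx": 0,"ry": 0,"rz": 0,"gripper": -1},
    {"tx": 0.056,"ty": -0.015,"tz": 0,"rx": 0,"ry": 0,"rz": 0,"gripper": -1},
    {"tx": 0,"ty": 0,"tz": 0,"rx": 0,"ry": 0,"rz": 0,"gripper": -1},
    {"tx": 0,"ty": 0,"tz": 0,"rx": 0,"ry": 0,"rz": 0,"gripper": -1},
    {"tx": 0,"ty": 0,"tz": 0,"rx": 0,"ry": 0,"rz": 0,"gripper": -1},
  ],
)

```text
time_s: 17.18
ee_pos: [480.4, 345.4, 177.0]
ee_rot: [-180.0, 0.1, 73.7]
force: [-0.3, 1.0, -0.3]
gripper_width: 91.4
gripper_force: 0.0
```

Request:
send_rows(
  motion=[
    {"tx": 0.003,"ty": 0,"tz": 0.06,"rx": 0,"ry": 0,"rz": 0,"gripper": -1},
    {"tx": 0,"ty": 0,"tz": 0.08,"rx": 0,"ry": 0,"rz": 0,"gripper": -1},
    {"tx": 0,"ty": 0,"tz": 0.08,"rx": 0,"ry": 0,"rz": 0,"gripper": -1},
    {"tx": 0,"ty": 0,"tz": 0.04,"rx": 0,"ry": 0,"rz": 0,"gripper": -1},
    {"tx": 0,"ty": 0,"tz": 0,"rx": 0,"ry": 0,"rz": 0,"gripper": -1},
    {"tx": 0,"ty": 0,"tz": 0,"rx": 0,"ry": 0,"rz": 0,"gripper": 1},
    {"tx": 0,"ty": 0,"tz": 0,"rx": 0,"ry": 0,"rz": 0,"gripper": 1},
    {"tx": 0,"ty": 0,"tz": 0,"rx": 0,"ry": 0,"rz": 0,"gripper": 1},
    {"tx": 0,"ty": 0,"tz": 0,"rx": 0,"ry": 0,"rz": 0,"gripper": 1},
    {"tx": 0,"ty": 0,"tz": 0,"rx": 0,"ry": 0,"rz": 0,"gripper": 1},
    {"tx": 0,"ty": 0,"tz": 0,"rx": 0,"ry": 0,"rz": 0,"gripper": 1},
    {"tx": 0,"ty": 0,"tz": 0,"rx": 0,"ry": 0,"rz": 0,"gripper": 1},
  ],
  grip_force=10,
)

```text
time_s: 18.68
ee_pos: [480.9, 348.3, 47.5]
ee_rot: [180.0, -0.0, 73.8]
force: [0.8, 0.4, -0.0]
gripper_width: 33.6
gripper_force: 10.0
```

Request:
send_rows(
  motion=[
    {"tx": 0,"ty": 0,"tz": -0.02,"rx": 0,"ry": 0,"rz": 0,"gripper": 1},
    {"tx": 0,"ty": 0,"tz": -0.06,"rx": 0,"ry": 0,"rz": 0,"gripper": 1},
    {"tx": 0,"ty": 0,"tz": -0.08,"rx": 0,"ry": 0,"rz": 0,"gripper": 1},
    {"tx": 0,"ty": 0,"tz": -0.08,"rx": 0,"ry": 0,"rz": 0,"gripper": 1},
    {"tx": 0,"ty": 0,"tz": -0.026,"rx": 0,"ry": 0,"rz": 0,"gripper": 1},
    {"tx": 0,"ty": 0,"tz": 0,"rx": 0,"ry": 0,"rz": 0,"gripper": 1},
  ],
)

```text
time_s: 19.42
ee_pos: [480.9, 348.2, 180.8]
ee_rot: [180.0, -0.0, 73.8]
force: [-0.8, 0.3, -0.9]
gripper_width: 34.1
gripper_force: 10.0
```

```bash
python3 -c "
from h import *
plan([557,-16,180,73.7])"
```

```text
at [480.9 348.2 180.8] [180.   -0.   73.8] F [-0.8  0.3 -0.9] w 34.1 t 19.4
[557, -16, 180, 73.7] | turn 1 x [ 0.001 -0.002  0.003] | shift 7 x [-0.0938  0.0501  0.0002]
```

Request:
send_rows(
  motion=[
    {"tx": -0.047,"ty": 0.025,"tz": 0,"rx": 0,"ry": 0,"rz": 0,"gripper": 1},
    {"tx": -0.094,"ty": 0.05,"tz": 0,"rx": 0,"ry": 0,"rz": 0,"gripper": 1},
    {"tx": -0.094,"ty": 0.05,"tz": 0,"rx": 0,"ry": 0,"rz": 0,"gripper": 1},
    {"tx": -0.094,"ty": 0.05,"tz": 0,"rx": 0,"ry": 0,"rz": 0,"gripper": 1},
    {"tx": -0.094,"ty": 0.05,"tz": 0,"rx": 0,"ry": 0,"rz": 0,"gripper": 1},
    {"tx": -0.094,"ty": 0.05,"tz": 0,"rx": 0,"ry": 0,"rz": 0,"gripper": 1},
    {"tx": -0.094,"ty": 0.05,"tz": 0,"rx": 0,"ry": 0,"rz": 0,"gripper": 1},
    {"tx": -0.047,"ty": 0.025,"tz": 0,"rx": 0,"ry": 0,"rz": 0,"gripper": 1},
    {"tx": 0,"ty": 0,"tz": 0,"rx": 0,"ry": 0,"rz": 0,"gripper": 1},
    {"tx": 0,"ty": 0,"tz": 0,"rx": 0,"ry": 0,"rz": 0,"gripper": 1},
    {"tx": 0,"ty": 0,"tz": 0,"rx": 0,"ry": 0,"rz": 0,"gripper": 1},
  ],
)

```text
time_s: 20.8
ee_pos: [556.6, -15.4, 179.9]
ee_rot: [-179.9, -0.0, 73.9]
force: [0.3, -0.8, -0.1]
gripper_width: 33.6
gripper_force: 10.0
```

Request:
send_rows(
  motion=[
    {"tx": 0,"ty": 0,"tz": 0.05,"rx": 0,"ry": 0,"rz": 0,"gripper": 1},
    {"tx": 0,"ty": 0,"tz": 0.08,"rx": 0,"ry": 0,"rz": 0,"gripper": 1},
    {"tx": 0,"ty": 0,"tz": 0.07,"rx": 0,"ry": 0,"rz": 0,"gripper": 1},
    {"tx": 0,"ty": 0,"tz": 0.045,"rx": 0,"ry": 0,"rz": 0,"gripper": 1},
    {"tx": 0,"ty": 0,"tz": 0.02,"rx": 0,"ry": 0,"rz": 0,"gripper": 1},
    {"tx": 0,"ty": 0,"tz": 0.012,"rx": 0,"ry": 0,"rz": 0,"gripper": 1},
    {"tx": 0,"ty": 0,"tz": 0.008,"rx": 0,"ry": 0,"rz": 0,"gripper": 1},
    {"tx": 0,"ty": 0,"tz": 0.005,"rx": 0,"ry": 0,"rz": 0,"gripper": 1},
    {"tx": 0,"ty": 0,"tz": 0.004,"rx": 0,"ry": 0,"rz": 0,"gripper": 1},
    {"tx": 0,"ty": 0,"tz": 0,"rx": 0,"ry": 0,"rz": 0,"gripper": 1},
    {"tx": 0,"ty": 0,"tz": 0,"rx": 0,"ry": 0,"rz": 0,"gripper": 1},
  ],
)

```text
time_s: 22.18
ee_pos: [557.2, -16.6, 33.6]
ee_rot: [180.0, -0.0, 73.8]
force: [0.4, 0.0, -0.5]
gripper_width: 33.9
gripper_force: 10.0
```

Request:
send_rows(
  motion=[
    {"tx": 0,"ty": 0,"tz": 0.002,"rx": 0,"ry": 0,"rz": 0,"gripper": 1},
    {"tx": 0,"ty": 0,"tz": 0,"rx": 0,"ry": 0,"rz": 0,"gripper": 1},
    {"tx": 0,"ty": 0,"tz": 0,"rx": 0,"ry": 0,"rz": 0,"gripper": -0.3},
    {"tx": 0,"ty": 0,"tz": 0,"rx": 0,"ry": 0,"rz": 0,"gripper": -0.3},
    {"tx": 0,"ty": 0,"tz": 0,"rx": 0,"ry": 0,"rz": 0,"gripper": -0.3},
    {"tx": 0,"ty": 0,"tz": 0,"rx": 0,"ry": 0,"rz": 0,"gripper": -0.3},
    {"tx": 0,"ty": 0,"tz": -0.05,"rx": 0,"ry": 0,"rz": 0,"gripper": -0.3},
    {"tx": 0,"ty": 0,"tz": -0.1,"rx": 0,"ry": 0,"rz": 0,"gripper": -0.3},
    {"tx": 0,"ty": 0,"tz": -0.1,"rx": 0,"ry": 0,"rz": 0,"gripper": -0.3},
    {"tx": 0,"ty": 0,"tz": -0.04,"rx": 0,"ry": 0,"rz": 0,"gripper": -0.3},
    {"tx": 0,"ty": 0,"tz": 0,"rx": 0,"ry": 0,"rz": 0,"gripper": -1},
  ],
)

```text
time_s: 23.55
ee_pos: [558.1, -16.6, 179.1]
ee_rot: [179.8, -0.1, 73.8]
force: [-0.4, -0.4, -0.8]
gripper_width: 66.7
gripper_force: 0.0
```

```bash
python3 -c "
from h import *
plan([466,290,175,163.7],[466,290,30,163.7])
f=grab('top','t4.png');g=grab('side','s4.png')
cv2.imwrite('pics/s4c.png',np.hstack([cv2.resize(g['frame'][130:230,250:380,::-1],None,fx=3,fy=3),cv2.resize(f['frame'][165:265,200:300,::-1],None,fx=3,fy=3)]))
def ell(i,lo,hi,box,z,n):
    h=cv2.cvtColor(i['frame'],cv2.COLOR_RGB2HSV);M=cv2.inRange(h,lo,hi);b=np.zeros_like(M);b[box[1]:box[3],box[0]:box[2]]=255;M&=b
    k=max(cv2.findContours(M,0,2)[0],key=cv2.contourArea);P=np.array([onz(i,p,z)[:2] for p in k[:,0].astype(float)],np.float32);print(n,cv2.fitEllipse(P),cv2.boundingRect(k))
ell(f,(20,120,120),(35,255,255),(210,190,245,225),17,'yellow top')
ell(g,(20,120,120),(35,255,255),(295,265,335,305),17,'yellow side')
ell(f,(60,90,40),(85,255,255),(245,200,282,240),17,'green top')
ell(f,(0,80,20),(12,255,100),(232,200,256,225),50,'hair top')
ell(g,(0,80,20),(12,255,100),(310,240,345,272),50,'hair side')
"
```

```text
at [558.1 -16.6 179.1] [ 1.798e+02 -1.000e-01  7.380e+01] F [-0.4 -0.4 -0.8] w 66.7 t 23.6
[466, 290, 175, 163.7] | turn 9 x [ 0.001  0.    -0.333] | shift 6 x [0.0581 0.0895 0.0014]
[466, 290, 30, 163.7] | turn 1 x [0. 0. 0.] | shift 3 x [ 0.     -0.      0.0967]
yellow top ((484.1939392089844, 351.76629638671875), (57.76750183105469, 65.2620849609375), 74.90609741210938) (218, 199, 20, 20)
yellow side ((483.8135681152344, 350.2257080078125), (63.35005187988281, 68.83421325683594), 8.828248977661133) (303, 275, 25, 21)
green top ((449.2931213378906, 231.25167846679688), (57.46352005004883, 58.87595748901367), 11.056793212890625) (255, 211, 20, 19)
hair top ((467.4798583984375, 290.791259765625), (47.29409408569336, 51.80208206176758), 175.6112823486328) (235, 204, 18, 18)
hair side ((479.14288330078125, 257.3229064941406), (11.748069763183594, 30.454448699951172), 117.14425659179688) (319, 250, 13, 4)
```

View pics/s4c.png

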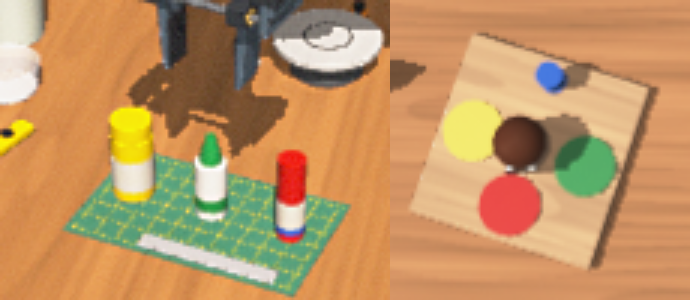

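All three stand on the mat at (131,155), (210,178) and (291,197), and the head is untouched at about (467,291). Next is the head.

Request:
send_rows(
  motion=[
    {"tx": 0,"ty": 0,"tz": 0,"rx": 0,"ry": 0,"rz": -0.333,"gripper": -1},
    {"tx": 0,"ty": 0,"tz": 0,"rx": 0,"ry": 0,"rz": -0.333,"gripper": -1},
    {"tx": 0,"ty": 0,"tz": 0,"rx": 0,"ry": 0,"rz": -0.333,"gripper": -1},
    {"tx": 0,"ty": 0,"tz": 0,"rx": 0,"ry": 0,"rz": -0.333,"gripper": -1},
    {"tx": 0,"ty": 0,"tz": 0,"rx": 0,"ry": 0,"rz": -0.333,"gripper": -1},
    {"tx": 0,"ty": 0,"tz": 0,"rx": 0,"ry": 0,"rz": -0.333,"gripper": -1},
    {"tx": 0,"ty": 0,"tz": 0,"rx": 0,"ry": 0,"rz": -0.333,"gripper": -1},
    {"tx": 0,"ty": 0,"tz": 0,"rx": 0,"ry": 0,"rz": -0.333,"gripper": -1},
    {"tx": 0,"ty": 0,"tz": 0,"rx": 0,"ry": 0,"rz": -0.333,"gripper": -1},
    {"tx": 0.029,"ty": 0.045,"tz": 0,"rx": 0,"ry": 0,"rz": 0,"gripper": -1},
    {"tx": 0.058,"ty": 0.09,"tz": 0,"rx": 0,"ry": 0,"rz": 0,"gripper": -1},
    {"tx": 0.058,"ty": 0.09,"tz": 0,"rx": 0,"ry": 0,"rz": 0,"gripper": -1},
  ],
)

```text
time_s: 25.15
ee_pos: [517.7, 112.6, 175.4]
ee_rot: [-179.9, -0.2, 163.6]
force: [0.6, 1.4, -0.6]
gripper_width: 91.1
gripper_force: 0.0
```

Request:
send_rows(
  motion=[
    {"tx": 0.058,"ty": 0.09,"tz": 0,"rx": 0,"ry": 0,"rz": 0,"gripper": -1},
    {"tx": 0.058,"ty": 0.09,"tz": 0,"rx": 0,"ry": 0,"rz": 0,"gripper": -1},
    {"tx": 0.058,"ty": 0.09,"tz": 0,"rx": 0,"ry": 0,"rz": 0,"gripper": -1},
    {"tx": 0.029,"ty": 0.045,"tz": 0,"rx": 0,"ry": 0,"rz": 0,"gripper": -1},
    {"tx": 0,"ty": 0,"tz": 0,"rx": 0,"ry": 0,"rz": 0,"gripper": -1},
    {"tx": 0,"ty": 0,"tz": 0,"rx": 0,"ry": 0,"rz": 0,"gripper": -1},
    {"tx": 0,"ty": 0,"tz": 0,"rx": 0,"ry": 0,"rz": 0,"gripper": -1},
  ],
)

```text
time_s: 26.02
ee_pos: [466.1, 290.2, 177.0]
ee_rot: [-180.0, -0.0, 163.6]
force: [0.1, -0.0, 0.4]
gripper_width: 91.4
gripper_force: 0.0
```

```bash
python3 -c "
from h import *
plan([467,291,175,163.7],[467,291,30,163.7])"
```

```text
at [466.1 290.2 177. ] [-180.    -0.   163.6] F [ 0.1 -0.   0.4] w 91.4 t 26.0
[467, 291, 175, 163.7] | turn 1 x [-0.002 -0.001 -0.003] | shift 1 x [-0.0013  0.002   0.004 ]
[467, 291, 30, 163.7] | turn 1 x [0. 0. 0.] | shift 3 x [ 0.     -0.      0.0967]
```

Request:
send_rows(
  motion=[
    {"tx": -0.001,"ty": 0.002,"tz": 0.06,"rx": 0,"ry": 0,"rz": 0,"gripper": -1},
    {"tx": 0,"ty": 0,"tz": 0.08,"rx": 0,"ry": 0,"rz": 0,"gripper": -1},
    {"tx": 0,"ty": 0,"tz": 0.08,"rx": 0,"ry": 0,"rz": 0,"gripper": -1},
    {"tx": 0,"ty": 0,"tz": 0.05,"rx": 0,"ry": 0,"rz": 0,"gripper": -1},
    {"tx": 0,"ty": 0,"tz": 0.024,"rx": 0,"ry": 0,"rz": 0,"gripper": -1},
    {"tx": 0,"ty": 0,"tz": 0,"rx": 0,"ry": 0,"rz": 0,"gripper": 1},
    {"tx": 0,"ty": 0,"tz": 0,"rx": 0,"ry": 0,"rz": 0,"gripper": 1},
    {"tx": 0,"ty": 0,"tz": 0,"rx": 0,"ry": 0,"rz": 0,"gripper": 1},
    {"tx": 0,"ty": 0,"tz": 0,"rx": 0,"ry": 0,"rz": 0,"gripper": 1},
    {"tx": 0,"ty": 0,"tz": 0,"rx": 0,"ry": 0,"rz": 0,"gripper": 1},
    {"tx": 0,"ty": 0,"tz": 0,"rx": 0,"ry": 0,"rz": 0,"gripper": 1},
  ],
  grip_force=14,
)

```text
time_s: 27.4
ee_pos: [467.0, 292.5, 31.2]
ee_rot: [179.9, 0.0, 163.7]
force: [-1.4, -0.6, 5.6]
gripper_width: 53.7
gripper_force: 14.0
```

Request:
send_rows(
  motion=[
    {"tx": 0,"ty": 0,"tz": -0.02,"rx": 0,"ry": 0,"rz": 0,"gripper": 1},
    {"tx": 0,"ty": 0,"tz": -0.06,"rx": 0,"ry": 0,"rz": 0,"gripper": 1},
    {"tx": 0,"ty": 0,"tz": -0.08,"rx": 0,"ry": 0,"rz": 0,"gripper": 1},
    {"tx": 0,"ty": 0,"tz": -0.08,"rx": 0,"ry": 0,"rz": 0,"gripper": 1},
    {"tx": 0,"ty": 0,"tz": -0.06,"rx": 0,"ry": 0,"rz": 0,"gripper": 1},
    {"tx": 0,"ty": 0,"tz": 0,"rx": 0,"ry": 0,"rz": 0,"gripper": 1},
    {"tx": 0,"ty": 0,"tz": 0,"rx": 0,"ry": 0,"rz": 0,"gripper": 1},
  ],
)

```text
time_s: 28.28
ee_pos: [465.7, 291.8, 179.2]
ee_rot: [-179.9, -0.1, 163.7]
force: [0.4, -0.2, -1.5]
gripper_width: 54.0
gripper_force: 14.0
```

```bash
python3 -c "
from h import *
plan([486.3,-320.5,180,163.7],[486.3,-320.5,61,163.7])"
```

```text
at [465.7 291.8 179.2] [-1.799e+02 -1.000e-01  1.637e+02] F [ 0.4 -0.2 -1.5] w 54.0 t 28.3
[486.3, -320.5, 180, 163.7] | turn 1 x [-0.003 -0.003  0.   ] | shift 11 x [-3.480e-02 -1.058e-01 -1.000e-04]
[486.3, -320.5, 61, 163.7] | turn 1 x [0. 0. 0.] | shift 2 x [ 0.    -0.     0.119]
```

Request:
send_rows(
  motion=[
    {"tx": -0.018,"ty": -0.053,"tz": 0,"rx": 0,"ry": 0,"rz": 0,"gripper": 1},
    {"tx": -0.035,"ty": -0.106,"tz": 0,"rx": 0,"ry": 0,"rz": 0,"gripper": 1},
    {"tx": -0.035,"ty": -0.106,"tz": 0,"rx": 0,"ry": 0,"rz": 0,"gripper": 1},
    {"tx": -0.035,"ty": -0.106,"tz": 0,"rx": 0,"ry": 0,"rz": 0,"gripper": 1},
    {"tx": -0.035,"ty": -0.106,"tz": 0,"rx": 0,"ry": 0,"rz": 0,"gripper": 1},
    {"tx": -0.035,"ty": -0.106,"tz": 0,"rx": 0,"ry": 0,"rz": 0,"gripper": 1},
    {"tx": -0.035,"ty": -0.106,"tz": 0,"rx": 0,"ry": 0,"rz": 0,"gripper": 1},
    {"tx": -0.035,"ty": -0.106,"tz": 0,"rx": 0,"ry": 0,"rz": 0,"gripper": 1},
    {"tx": -0.035,"ty": -0.106,"tz": 0,"rx": 0,"ry": 0,"rz": 0,"gripper": 1},
    {"tx": -0.035,"ty": -0.106,"tz": 0,"rx": 0,"ry": 0,"rz": 0,"gripper": 1},
    {"tx": -0.035,"ty": -0.106,"tz": 0,"rx": 0,"ry": 0,"rz": 0,"gripper": 1},
    {"tx": -0.015,"ty": -0.05,"tz": 0,"rx": 0,"ry": 0,"rz": 0,"gripper": 1},
  ],
)

```text
time_s: 29.78
ee_pos: [486.1, -321.9, 177.9]
ee_rot: [179.9, -0.2, 163.6]
force: [0.2, 0.2, -0.4]
gripper_width: 53.7
gripper_force: 14.0
```

Request:
send_rows(
  motion=[
    {"tx": 0,"ty": 0,"tz": 0,"rx": 0,"ry": 0,"rz": 0,"gripper": 1},
    {"tx": 0,"ty": 0,"tz": 0,"rx": 0,"ry": 0,"rz": 0,"gripper": 1},
    {"tx": 0,"ty": 0,"tz": 0,"rx": 0,"ry": 0,"rz": 0,"gripper": 1},
  ],
)

```text
time_s: 30.15
ee_pos: [487.1, -318.3, 180.0]
ee_rot: [180.0, -0.1, 163.8]
force: [0.3, 0.8, -1.4]
gripper_width: 54.2
gripper_force: 14.0
```

```bash
python3 -c "
from h import *
plan([486.3,-320.5,180,163.7],[486.3,-320.5,70,163.7])
g=grab('side'); cv2.imwrite('pics/s5.png',cv2.resize(g['frame'][70:180,290:430,::-1],None,fx=4,fy=4))"
```

```text
at [ 487.1 -318.3  180. ] [ 1.800e+02 -1.000e-01  1.638e+02] F [ 0.3  0.8 -1.4] w 54.2 t 30.1
[486.3, -320.5, 180, 163.7] | turn 1 x [ 0.002 -0.002  0.002] | shift 1 x [ 0.0002 -0.0047 -0.0001]
[486.3, -320.5, 70, 163.7] | turn 1 x [0. 0. 0.] | shift 2 x [ 0.   -0.    0.11]
```

View pics/s5.png

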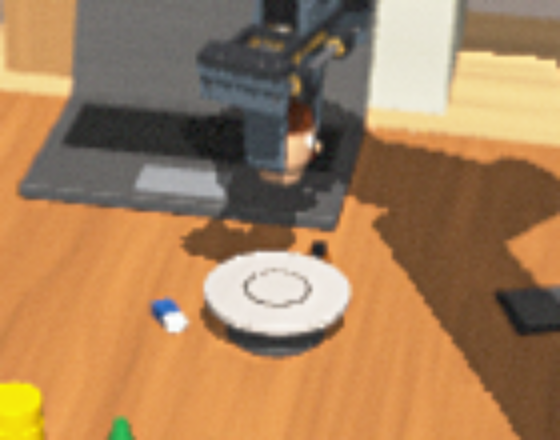

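The head is held upright at (285,155), above the wheel, whose circle is centred at (277,288). I'll lower it.

Request:
send_rows(
  motion=[
    {"tx": 0,"ty": -0.002,"tz": 0.04,"rx": 0,"ry": 0,"rz": 0,"gripper": 1},
    {"tx": 0,"ty": 0,"tz": 0.07,"rx": 0,"ry": 0,"rz": 0,"gripper": 1},
    {"tx": 0,"ty": 0,"tz": 0.05,"rx": 0,"ry": 0,"rz": 0,"gripper": 1},
    {"tx": 0,"ty": 0,"tz": 0.03,"rx": 0,"ry": 0,"rz": 0,"gripper": 1},
    {"tx": 0,"ty": 0,"tz": 0.015,"rx": 0,"ry": 0,"rz": 0,"gripper": 1},
    {"tx": 0,"ty": 0,"tz": 0.01,"rx": 0,"ry": 0,"rz": 0,"gripper": 1},
    {"tx": 0,"ty": 0,"tz": 0.006,"rx": 0,"ry": 0,"rz": 0,"gripper": 1},
    {"tx": 0,"ty": 0,"tz": 0.004,"rx": 0,"ry": 0,"rz": 0,"gripper": 1},
    {"tx": 0,"ty": 0,"tz": 0.004,"rx": 0,"ry": 0,"rz": 0,"gripper": 1},
    {"tx": 0,"ty": 0,"tz": 0,"rx": 0,"ry": 0,"rz": 0,"gripper": 1},
    {"tx": 0,"ty": 0,"tz": 0,"rx": 0,"ry": 0,"rz": 0,"gripper": 1},
  ],
)

```text
time_s: 31.58
ee_pos: [487.0, -320.7, 66.0]
ee_rot: [-180.0, 0.0, 163.7]
force: [-0.9, 0.2, -1.5]
gripper_width: 53.8
gripper_force: 14.0
```

```bash
python3 -c "
from h import *
plan([486.3,-320.5,62.2,163.7])"
```

```text
at [ 487.  -320.7   66. ] [-180.     0.   163.7] F [-0.9  0.2 -1.5] w 53.8 t 31.6
[486.3, -320.5, 62.2, 163.7] | turn 1 x [-0.     0.001 -0.   ] | shift 1 x [ 0.0015 -0.0001  0.0077]
```

Request:
send_rows(
  motion=[
    {"tx": 0,"ty": 0,"tz": 0.003,"rx": 0,"ry": 0,"rz": 0,"gripper": 1},
    {"tx": 0,"ty": 0,"tz": 0.003,"rx": 0,"ry": 0,"rz": 0,"gripper": 1},
    {"tx": 0,"ty": 0,"tz": 0.002,"rx": 0,"ry": 0,"rz": 0,"gripper": 1},
    {"tx": 0,"ty": 0,"tz": 0,"rx": 0,"ry": 0,"rz": 0,"gripper": 1},
    {"tx": 0,"ty": 0,"tz": 0,"rx": 0,"ry": 0,"rz": 0,"gripper": 1},
    {"tx": 0,"ty": 0,"tz": 0,"rx": 0,"ry": 0,"rz": 0,"gripper": 1},
  ],
)

```text
time_s: 32.33
ee_pos: [486.9, -320.5, 62.2]
ee_rot: [180.0, 0.0, 163.7]
force: [-2.3, 0.7, 3.3]
gripper_width: 53.7
gripper_force: 14.0
```

Request:
send_rows(
  motion=[
    {"tx": 0,"ty": 0,"tz": 0,"rx": 0,"ry": 0,"rz": 0,"gripper": -1},
    {"tx": 0,"ty": 0,"tz": 0,"rx": 0,"ry": 0,"rz": 0,"gripper": -1},
    {"tx": 0,"ty": 0,"tz": 0,"rx": 0,"ry": 0,"rz": 0,"gripper": -1},
    {"tx": 0,"ty": 0,"tz": 0,"rx": 0,"ry": 0,"rz": 0,"gripper": -1},
    {"tx": 0,"ty": 0,"tz": 0,"rx": 0,"ry": 0,"rz": 0,"gripper": -1},
    {"tx": 0,"ty": 0,"tz": -0.05,"rx": 0,"ry": 0,"rz": 0,"gripper": -1},
    {"tx": 0,"ty": 0,"tz": -0.1,"rx": 0,"ry": 0,"rz": 0,"gripper": -1},
    {"tx": 0,"ty": 0,"tz": -0.08,"rx": 0,"ry": 0,"rz": 0,"gripper": -1},
    {"tx": 0,"ty": 0,"tz": 0,"rx": 0,"ry": 0,"rz": 0,"gripper": -1},
    {"tx": 0,"ty": 0,"tz": 0,"rx": 0,"ry": 0,"rz": 0,"gripper": -1},
  ],
)

```text
time_s: 33.58
ee_pos: [486.4, -320.2, 176.2]
ee_rot: [180.0, -0.1, 163.7]
force: [-0.8, -0.1, -0.1]
gripper_width: 91.3
gripper_force: 0.0
```

```bash
python3 -c "
from h import *
plan([557,-16,180,73.7])
f=grab('top','t6.png');g=grab('side','s6.png')
cv2.imwrite('pics/s6c.png',cv2.resize(g['frame'][100:230,265:395,::-1],None,fx=4,fy=4))
def m(i,lo,hi,box): 
    h=cv2.cvtColor(i['frame'],cv2.COLOR_RGB2HSV);M=cv2.inRange(h,lo,hi);b=np.zeros_like(M);b[box[1]:box[3],box[0]:box[2]]=255
    k=max(cv2.findContours(M&b,0,2)[0],key=cv2.contourArea);return k
for n,i,lo,hi,box,z in[('jar',g,(20,150,120),(32,255,255),(280,160,320,205),96),('bot',g,(55,120,30),(85,255,190),(305,170,335,190),100),('stick',g,(0,150,90),(6,255,255),(335,170,365,215),100)]:
    try:
        x,y,w,h=cv2.boundingRect(m(i,lo,hi,box)); 
        d=46*0.14
        print(n,(x,y,w,h),'top mid->',[onz(i,(x+(w-1)/2,y+dy),z).round(1)[:2] for dy in (0,w*.31)])
    except Exception as e: print(n,e)
for n,i,z in(('top',f,45+50),):
    pass
"
```

```text
at [ 486.4 -320.2  176.2] [ 1.800e+02 -1.000e-01  1.637e+02] F [-0.8 -0.1 -0.1] w 91.3 t 33.6
[557, -16, 180, 73.7] | turn 9 x [-0.    -0.     0.333] | shift 6 x [ 0.1039 -0.0059 -0.0013]
jar (286, 165, 15, 20) top mid-> [array([653. , -56.8]), array([646. , -31.8])]
bot (317, 175, 7, 10) top mid-> [array([556.1, -16.2]), array([553.4,  -5.1])]
stick (342, 180, 10, 18) top mid-> [array([472.3,  -8.1]), array([469.4,   7.5])]
```

View pics/s6c.png

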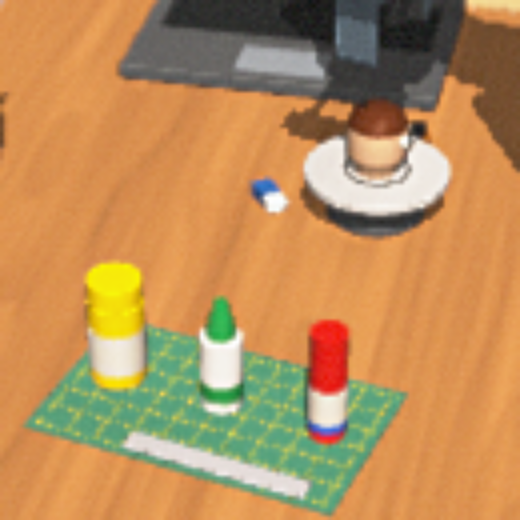

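The head stands in the middle of the circle at (378,150), with the three objects upright on the mat at (116,325), (221,355) and (328,380). Now the returns, bottle first.

Request:
send_rows(
  motion=[
    {"tx": 0,"ty": 0,"tz": 0,"rx": 0,"ry": 0,"rz": 0.333,"gripper": -1},
    {"tx": 0,"ty": 0,"tz": 0,"rx": 0,"ry": 0,"rz": 0.333,"gripper": -1},
    {"tx": 0,"ty": 0,"tz": 0,"rx": 0,"ry": 0,"rz": 0.333,"gripper": -1},
    {"tx": 0,"ty": 0,"tz": 0,"rx": 0,"ry": 0,"rz": 0.333,"gripper": -1},
    {"tx": 0,"ty": 0,"tz": 0,"rx": 0,"ry": 0,"rz": 0.333,"gripper": -1},
    {"tx": 0,"ty": 0,"tz": 0,"rx": 0,"ry": 0,"rz": 0.333,"gripper": -1},
    {"tx": 0,"ty": 0,"tz": 0,"rx": 0,"ry": 0,"rz": 0.333,"gripper": -1},
    {"tx": 0,"ty": 0,"tz": 0,"rx": 0,"ry": 0,"rz": 0.333,"gripper": -1},
    {"tx": 0,"ty": 0,"tz": 0,"rx": 0,"ry": 0,"rz": 0.333,"gripper": -0.4},
    {"tx": 0.052,"ty": -0.003,"tz": 0,"rx": 0,"ry": 0,"rz": 0,"gripper": -0.4},
    {"tx": 0.104,"ty": -0.006,"tz": 0,"rx": 0,"ry": 0,"rz": 0,"gripper": -0.4},
    {"tx": 0.104,"ty": -0.006,"tz": 0,"rx": 0,"ry": 0,"rz": 0,"gripper": -0.4},
  ],
)

```text
time_s: 35.17
ee_pos: [515.5, -192.4, 175.3]
ee_rot: [-179.8, -0.0, 73.7]
force: [1.3, 0.5, 0.6]
gripper_width: 63.7
gripper_force: 0.0
```

Request:
send_rows(
  motion=[
    {"tx": 0.104,"ty": -0.006,"tz": 0,"rx": 0,"ry": 0,"rz": 0,"gripper": -0.4},
    {"tx": 0.104,"ty": -0.006,"tz": 0,"rx": 0,"ry": 0,"rz": 0,"gripper": -0.4},
    {"tx": 0.104,"ty": -0.006,"tz": 0,"rx": 0,"ry": 0,"rz": 0,"gripper": -0.4},
    {"tx": 0.052,"ty": -0.003,"tz": 0,"rx": 0,"ry": 0,"rz": 0,"gripper": -0.4},
    {"tx": 0,"ty": 0,"tz": 0,"rx": 0,"ry": 0,"rz": 0,"gripper": -0.4},
    {"tx": 0,"ty": 0,"tz": 0,"rx": 0,"ry": 0,"rz": 0,"gripper": -0.4},
    {"tx": 0,"ty": 0,"tz": 0,"rx": 0,"ry": 0,"rz": 0,"gripper": -0.4},
  ],
  grip_force=10,
)

```text
time_s: 36.05
ee_pos: [556.4, -17.1, 176.6]
ee_rot: [-180.0, 0.0, 73.7]
force: [0.1, 0.3, -0.1]
gripper_width: 64.0
gripper_force: 0.0
```

```bash
python3 -c "
from h import *
plan([557,-16.5,176,73.7],[557,-16.5,32,73.7],[557,-16.5,180,73.7],[449.3,231.2,180,73.7])"
```

```text
at [556.4 -17.1 176.6] [-180.     0.    73.7] F [ 0.1  0.3 -0.1] w 64.0 t 36.0
[557, -16.5, 176, 73.7] | turn 1 x [-0.001  0.001  0.   ] | shift 1 x [0.0015 0.0009 0.0012]
[557, -16.5, 32, 73.7] | turn 1 x [0. 0. 0.] | shift 3 x [-0.    -0.     0.096]
[557, -16.5, 180, 73.7] | turn 1 x [0. 0. 0.] | shift 3 x [ 0.      0.     -0.0987]
[449.3, 231.2, 180, 73.7] | turn 1 x [0. 0. 0.] | shift 5 x [ 0.083  -0.0692 -0.    ]
```

Request:
send_rows(
  motion=[
    {"tx": 0.001,"ty": 0.001,"tz": 0.06,"rx": 0,"ry": 0,"rz": 0,"gripper": -0.4},
    {"tx": 0,"ty": 0,"tz": 0.08,"rx": 0,"ry": 0,"rz": 0,"gripper": -0.4},
    {"tx": 0,"ty": 0,"tz": 0.08,"rx": 0,"ry": 0,"rz": 0,"gripper": -0.4},
    {"tx": 0,"ty": 0,"tz": 0.05,"rx": 0,"ry": 0,"rz": 0,"gripper": -0.4},
    {"tx": 0,"ty": 0,"tz": 0.018,"rx": 0,"ry": 0,"rz": 0,"gripper": -0.4},
    {"tx": 0,"ty": 0,"tz": 0,"rx": 0,"ry": 0,"rz": 0,"gripper": 1},
    {"tx": 0,"ty": 0,"tz": 0,"rx": 0,"ry": 0,"rz": 0,"gripper": 1},
    {"tx": 0,"ty": 0,"tz": 0,"rx": 0,"ry": 0,"rz": 0,"gripper": 1},
    {"tx": 0,"ty": 0,"tz": 0,"rx": 0,"ry": 0,"rz": 0,"gripper": 1},
    {"tx": 0,"ty": 0,"tz": 0,"rx": 0,"ry": 0,"rz": 0,"gripper": 1},
    {"tx": 0,"ty": 0,"tz": 0,"rx": 0,"ry": 0,"rz": 0,"gripper": 1},
  ],
  grip_force=10,
)

```text
time_s: 37.42
ee_pos: [558.0, -15.6, 33.9]
ee_rot: [179.9, -0.0, 73.8]
force: [-1.0, 0.2, 6.1]
gripper_width: 33.7
gripper_force: 10.0
```

Request:
send_rows(
  motion=[
    {"tx": 0,"ty": 0,"tz": -0.02,"rx": 0,"ry": 0,"rz": 0,"gripper": 1},
    {"tx": 0,"ty": 0,"tz": -0.06,"rx": 0,"ry": 0,"rz": 0,"gripper": 1},
    {"tx": 0,"ty": 0,"tz": -0.09,"rx": 0,"ry": 0,"rz": 0,"gripper": 1},
    {"tx": 0,"ty": 0,"tz": -0.08,"rx": 0,"ry": 0,"rz": 0,"gripper": 1},
    {"tx": 0,"ty": 0,"tz": -0.04,"rx": 0,"ry": 0,"rz": 0,"gripper": 1},
    {"tx": 0,"ty": 0,"tz": 0,"rx": 0,"ry": 0,"rz": 0,"gripper": 1},
    {"tx": 0,"ty": 0,"tz": 0,"rx": 0,"ry": 0,"rz": 0,"gripper": 1},
  ],
)

```text
time_s: 38.3
ee_pos: [556.5, -15.6, 176.9]
ee_rot: [-179.9, 0.0, 73.8]
force: [-0.8, 0.4, -0.6]
gripper_width: 33.6
gripper_force: 10.0
```

```bash
python3 -c "
from h import *
plan([449.3,231.2,180,73.7])"
```

```text
at [556.5 -15.6 176.9] [-179.9    0.    73.8] F [-0.8  0.4 -0.6] w 33.6 t 38.3
[449.3, 231.2, 180, 73.7] | turn 1 x [-0.004  0.001  0.003] | shift 5 x [ 0.0827 -0.0689 -0.0013]
```

Request:
send_rows(
  motion=[
    {"tx": 0.041,"ty": -0.034,"tz": 0,"rx": 0,"ry": 0,"rz": 0,"gripper": 1},
    {"tx": 0.083,"ty": -0.069,"tz": 0,"rx": 0,"ry": 0,"rz": 0,"gripper": 1},
    {"tx": 0.083,"ty": -0.069,"tz": 0,"rx": 0,"ry": 0,"rz": 0,"gripper": 1},
    {"tx": 0.083,"ty": -0.069,"tz": 0,"rx": 0,"ry": 0,"rz": 0,"gripper": 1},
    {"tx": 0.083,"ty": -0.069,"tz": 0,"rx": 0,"ry": 0,"rz": 0,"gripper": 1},
    {"tx": 0.041,"ty": -0.034,"tz": 0,"rx": 0,"ry": 0,"rz": 0,"gripper": 1},
    {"tx": 0,"ty": 0,"tz": 0,"rx": 0,"ry": 0,"rz": 0,"gripper": 1},
    {"tx": 0,"ty": 0,"tz": 0,"rx": 0,"ry": 0,"rz": 0,"gripper": 1},
    {"tx": 0,"ty": 0,"tz": 0,"rx": 0,"ry": 0,"rz": 0,"gripper": 1},
    {"tx": 0,"ty": 0,"tz": 0,"rx": 0,"ry": 0,"rz": 0,"gripper": 1},
  ],
)

```text
time_s: 39.55
ee_pos: [450.4, 230.3, 177.8]
ee_rot: [-180.0, 0.0, 73.7]
force: [0.3, -0.1, -1.3]
gripper_width: 33.5
gripper_force: 10.0
```

```bash
python3 -c "
from h import *
plan([449.3,231.2,51,73.7])"
```

```text
at [450.4 230.3 177.8] [-180.     0.    73.7] F [ 0.3 -0.1 -1.3] w 33.5 t 39.5
[449.3, 231.2, 51, 73.7] | turn 1 x [-0.  0.  0.] | shift 3 x [ 0.0004 -0.0008  0.0846]
```

Request:
send_rows(
  motion=[
    {"tx": 0.001,"ty": -0.002,"tz": 0.05,"rx": 0,"ry": 0,"rz": 0,"gripper": 1},
    {"tx": 0,"ty": 0,"tz": 0.07,"rx": 0,"ry": 0,"rz": 0,"gripper": 1},
    {"tx": 0,"ty": 0,"tz": 0.055,"rx": 0,"ry": 0,"rz": 0,"gripper": 1},
    {"tx": 0,"ty": 0,"tz": 0.035,"rx": 0,"ry": 0,"rz": 0,"gripper": 1},
    {"tx": 0,"ty": 0,"tz": 0.02,"rx": 0,"ry": 0,"rz": 0,"gripper": 1},
    {"tx": 0,"ty": 0,"tz": 0.012,"rx": 0,"ry": 0,"rz": 0,"gripper": 1},
    {"tx": 0,"ty": 0,"tz": 0.008,"rx": 0,"ry": 0,"rz": 0,"gripper": 1},
    {"tx": 0,"ty": 0,"tz": 0.004,"rx": 0,"ry": 0,"rz": 0,"gripper": 1},
    {"tx": 0,"ty": 0,"tz": 0,"rx": 0,"ry": 0,"rz": 0,"gripper": 1},
    {"tx": 0,"ty": 0,"tz": 0,"rx": 0,"ry": 0,"rz": 0,"gripper": 1},
  ],
)

```text
time_s: 40.8
ee_pos: [449.4, 232.1, 51.3]
ee_rot: [180.0, -0.0, 73.8]
force: [-0.4, 0.1, -0.4]
gripper_width: 33.6
gripper_force: 10.0
```

Request:
send_rows(
  motion=[
    {"tx": 0,"ty": 0,"tz": 0.002,"rx": 0,"ry": 0,"rz": 0,"gripper": 1},
    {"tx": 0,"ty": 0,"tz": 0.002,"rx": 0,"ry": 0,"rz": 0,"gripper": 1},
    {"tx": 0,"ty": 0,"tz": 0,"rx": 0,"ry": 0,"rz": 0,"gripper": 1},
    {"tx": 0,"ty": 0,"tz": 0,"rx": 0,"ry": 0,"rz": 0,"gripper": 1},
  ],
)

```text
time_s: 41.3
ee_pos: [449.2, 232.0, 48.9]
ee_rot: [180.0, -0.0, 73.8]
force: [1.1, -0.3, -0.5]
gripper_width: 33.7
gripper_force: 10.0
```

Request:
send_rows(
  motion=[
    {"tx": 0,"ty": 0,"tz": 0.001,"rx": 0,"ry": 0,"rz": 0,"gripper": 1},
    {"tx": 0,"ty": 0,"tz": 0,"rx": 0,"ry": 0,"rz": 0,"gripper": 1},
    {"tx": 0,"ty": 0,"tz": 0,"rx": 0,"ry": 0,"rz": 0,"gripper": -1},
    {"tx": 0,"ty": 0,"tz": 0,"rx": 0,"ry": 0,"rz": 0,"gripper": -1},
    {"tx": 0,"ty": 0,"tz": 0,"rx": 0,"ry": 0,"rz": 0,"gripper": -1},
    {"tx": 0,"ty": 0,"tz": 0,"rx": 0,"ry": 0,"rz": 0,"gripper": -1},
    {"tx": 0,"ty": 0,"tz": -0.05,"rx": 0,"ry": 0,"rz": 0,"gripper": -1},
    {"tx": 0,"ty": 0,"tz": -0.1,"rx": 0,"ry": 0,"rz": 0,"gripper": -1},
    {"tx": 0,"ty": 0,"tz": -0.08,"rx": 0,"ry": 0,"rz": 0,"gripper": -1},
    {"tx": 0,"ty": 0,"tz": -0.03,"rx": 0,"ry": 0,"rz": 0,"gripper": -1},
    {"tx": 0,"ty": 0,"tz": 0,"rx": 0,"ry": 0,"rz": 0,"gripper": -1},
  ],
)

```text
time_s: 42.68
ee_pos: [449.3, 232.0, 178.6]
ee_rot: [180.0, -0.0, 73.8]
force: [0.7, -0.5, -0.1]
gripper_width: 91.0
gripper_force: 0.0
```

```bash
python3 -c "
from h import *
plan([645.5,-34,176,73.7],[645.5,-34,32,73.7])"
```

```text
at [449.3 232.  178.6] [180.   -0.   73.8] F [ 0.7 -0.5 -0.1] w 91.0 t 42.7
[645.5, -34, 176, 73.7] | turn 1 x [ 0.001 -0.002  0.003] | shift 6 x [-0.0667  0.0877  0.0009]
[645.5, -34, 32, 73.7] | turn 1 x [0. 0. 0.] | shift 3 x [-0.    -0.     0.096]
```

Request:
send_rows(
  motion=[
    {"tx": -0.033,"ty": 0.044,"tz": 0,"rx": 0,"ry": 0,"rz": 0,"gripper": -1},
    {"tx": -0.067,"ty": 0.088,"tz": 0,"rx": 0,"ry": 0,"rz": 0,"gripper": -1},
    {"tx": -0.067,"ty": 0.088,"tz": 0,"rx": 0,"ry": 0,"rz": 0,"gripper": -1},
    {"tx": -0.067,"ty": 0.088,"tz": 0,"rx": 0,"ry": 0,"rz": 0,"gripper": -1},
    {"tx": -0.067,"ty": 0.088,"tz": 0,"rx": 0,"ry": 0,"rz": 0,"gripper": -1},
    {"tx": -0.067,"ty": 0.088,"tz": 0,"rx": 0,"ry": 0,"rz": 0,"gripper": -1},
    {"tx": -0.033,"ty": 0.043,"tz": 0,"rx": 0,"ry": 0,"rz": 0,"gripper": -1},
    {"tx": 0,"ty": 0,"tz": 0,"rx": 0,"ry": 0,"rz": 0,"gripper": -1},
    {"tx": 0,"ty": 0,"tz": 0,"rx": 0,"ry": 0,"rz": 0,"gripper": -1},
    {"tx": 0,"ty": 0,"tz": 0,"rx": 0,"ry": 0,"rz": 0,"gripper": -1},
    {"tx": 0,"ty": 0,"tz": 0,"rx": 0,"ry": 0,"rz": 0,"gripper": -1},
  ],
)

```text
time_s: 44.05
ee_pos: [645.8, -33.2, 178.6]
ee_rot: [-180.0, -0.0, 73.9]
force: [-0.3, 0.9, -0.1]
gripper_width: 91.2
gripper_force: 0.0
```

```bash
python3 -c "
from h import *
plan([645.5,-34,176,73.7],[645.5,-34,33,73.7])"
```

```text
at [645.8 -33.2 178.6] [-180.    -0.    73.9] F [-0.3  0.9 -0.1] w 91.2 t 44.0
[645.5, -34, 176, 73.7] | turn 1 x [-0.    -0.     0.005] | shift 1 x [-0.0017 -0.0001  0.0052]
[645.5, -34, 33, 73.7] | turn 1 x [0. 0. 0.] | shift 3 x [-0.     -0.      0.0953]
```

Request:
send_rows(
  motion=[
    {"tx": -0.001,"ty": 0,"tz": 0.06,"rx": 0,"ry": 0,"rz": 0,"gripper": -1},
    {"tx": 0,"ty": 0,"tz": 0.08,"rx": 0,"ry": 0,"rz": 0,"gripper": -1},
    {"tx": 0,"ty": 0,"tz": 0.08,"rx": 0,"ry": 0,"rz": 0,"gripper": -1},
    {"tx": 0,"ty": 0,"tz": 0.05,"rx": 0,"ry": 0,"rz": 0,"gripper": -1},
    {"tx": 0,"ty": 0,"tz": 0.02,"rx": 0,"ry": 0,"rz": 0,"gripper": -1},
    {"tx": 0,"ty": 0,"tz": 0,"rx": 0,"ry": 0,"rz": 0,"gripper": -1},
    {"tx": 0,"ty": 0,"tz": 0,"rx": 0,"ry": 0,"rz": 0,"gripper": 1},
    {"tx": 0,"ty": 0,"tz": 0,"rx": 0,"ry": 0,"rz": 0,"gripper": 1},
    {"tx": 0,"ty": 0,"tz": 0,"rx": 0,"ry": 0,"rz": 0,"gripper": 1},
    {"tx": 0,"ty": 0,"tz": 0,"rx": 0,"ry": 0,"rz": 0,"gripper": 1},
    {"tx": 0,"ty": 0,"tz": 0,"rx": 0,"ry": 0,"rz": 0,"gripper": 1},
    {"tx": 0,"ty": 0,"tz": 0,"rx": 0,"ry": 0,"rz": 0,"gripper": 1},
  ],
  grip_force=12,
)

```text
time_s: 45.55
ee_pos: [646.2, -34.7, 33.5]
ee_rot: [180.0, -0.0, 73.8]
force: [-0.6, 0.0, 0.6]
gripper_width: 45.4
gripper_force: 12.0
```

Request:
send_rows(
  motion=[
    {"tx": 0,"ty": 0,"tz": -0.02,"rx": 0,"ry": 0,"rz": 0,"gripper": 1},
    {"tx": 0,"ty": 0,"tz": -0.06,"rx": 0,"ry": 0,"rz": 0,"gripper": 1},
    {"tx": 0,"ty": 0,"tz": -0.09,"rx": 0,"ry": 0,"rz": 0,"gripper": 1},
    {"tx": 0,"ty": 0,"tz": -0.08,"rx": 0,"ry": 0,"rz": 0,"gripper": 1},
    {"tx": 0,"ty": 0,"tz": -0.04,"rx": 0,"ry": 0,"rz": 0,"gripper": 1},
    {"tx": 0,"ty": 0,"tz": 0,"rx": 0,"ry": 0,"rz": 0,"gripper": 1},
    {"tx": 0,"ty": 0,"tz": 0,"rx": 0,"ry": 0,"rz": 0,"gripper": 1},
  ],
)

```text
time_s: 46.42
ee_pos: [645.3, -34.6, 177.3]
ee_rot: [-179.9, 0.0, 73.8]
force: [-0.7, -0.5, -1.8]
gripper_width: 45.7
gripper_force: 12.0
```

```bash
python3 -c "
from h import *
plan([484,351,180,73.7])"
```

```text
at [645.3 -34.6 177.3] [-179.9    0.    73.8] F [-0.7 -0.5 -1.8] w 45.7 t 46.4
[484, 351, 180, 73.7] | turn 1 x [-0.004  0.001  0.003] | shift 7 x [ 0.0928 -0.0751 -0.0008]
```

Request:
send_rows(
  motion=[
    {"tx": 0.046,"ty": -0.037,"tz": 0,"rx": 0,"ry": 0,"rz": 0,"gripper": 1},
    {"tx": 0.093,"ty": -0.075,"tz": 0,"rx": 0,"ry": 0,"rz": 0,"gripper": 1},
    {"tx": 0.093,"ty": -0.075,"tz": 0,"rx": 0,"ry": 0,"rz": 0,"gripper": 1},
    {"tx": 0.093,"ty": -0.075,"tz": 0,"rx": 0,"ry": 0,"rz": 0,"gripper": 1},
    {"tx": 0.093,"ty": -0.075,"tz": 0,"rx": 0,"ry": 0,"rz": 0,"gripper": 1},
    {"tx": 0.093,"ty": -0.075,"tz": 0,"rx": 0,"ry": 0,"rz": 0,"gripper": 1},
    {"tx": 0.093,"ty": -0.075,"tz": 0,"rx": 0,"ry": 0,"rz": 0,"gripper": 1},
    {"tx": 0.046,"ty": -0.038,"tz": 0,"rx": 0,"ry": 0,"rz": 0,"gripper": 1},
    {"tx": 0,"ty": 0,"tz": 0,"rx": 0,"ry": 0,"rz": 0,"gripper": 1},
    {"tx": 0,"ty": 0,"tz": 0,"rx": 0,"ry": 0,"rz": 0,"gripper": 1},
    {"tx": 0,"ty": 0,"tz": 0,"rx": 0,"ry": 0,"rz": 0,"gripper": 1},
    {"tx": 0,"ty": 0,"tz": 0,"rx": 0,"ry": 0,"rz": 0,"gripper": 1},
  ],
)

```text
time_s: 47.92
ee_pos: [485.2, 349.7, 178.4]
ee_rot: [-180.0, 0.0, 73.7]
force: [0.3, 0.3, -0.5]
gripper_width: 45.9
gripper_force: 12.0
```

```bash
python3 -c "
from h import *
plan([484,351,51,73.7])"
```

```text
at [485.2 349.7 178.4] [-180.     0.    73.7] F [ 0.3  0.3 -0.5] w 45.9 t 47.9
[484, 351, 51, 73.7] | turn 1 x [-0.  0. -0.] | shift 3 x [ 0.0006 -0.001   0.0849]
```

Request:
send_rows(
  motion=[
    {"tx": 0.001,"ty": -0.002,"tz": 0.05,"rx": 0,"ry": 0,"rz": 0,"gripper": 1},
    {"tx": 0,"ty": 0,"tz": 0.07,"rx": 0,"ry": 0,"rz": 0,"gripper": 1},
    {"tx": 0,"ty": 0,"tz": 0.055,"rx": 0,"ry": 0,"rz": 0,"gripper": 1},
    {"tx": 0,"ty": 0,"tz": 0.035,"rx": 0,"ry": 0,"rz": 0,"gripper": 1},
    {"tx": 0,"ty": 0,"tz": 0.02,"rx": 0,"ry": 0,"rz": 0,"gripper": 1},
    {"tx": 0,"ty": 0,"tz": 0.012,"rx": 0,"ry": 0,"rz": 0,"gripper": 1},
    {"tx": 0,"ty": 0,"tz": 0.008,"rx": 0,"ry": 0,"rz": 0,"gripper": 1},
    {"tx": 0,"ty": 0,"tz": 0.004,"rx": 0,"ry": 0,"rz": 0,"gripper": 1},
    {"tx": 0,"ty": 0,"tz": 0,"rx": 0,"ry": 0,"rz": 0,"gripper": 1},
    {"tx": 0,"ty": 0,"tz": 0,"rx": 0,"ry": 0,"rz": 0,"gripper": 1},
  ],
)

```text
time_s: 49.18
ee_pos: [484.1, 351.6, 51.8]
ee_rot: [180.0, -0.0, 73.8]
force: [-0.4, -0.1, -0.9]
gripper_width: 45.7
gripper_force: 12.0
```

Request:
send_rows(
  motion=[
    {"tx": 0,"ty": 0,"tz": 0.002,"rx": 0,"ry": 0,"rz": 0,"gripper": 1},
    {"tx": 0,"ty": 0,"tz": 0.002,"rx": 0,"ry": 0,"rz": 0,"gripper": 1},
    {"tx": 0,"ty": 0,"tz": 0,"rx": 0,"ry": 0,"rz": 0,"gripper": 1},
    {"tx": 0,"ty": 0,"tz": 0,"rx": 0,"ry": 0,"rz": 0,"gripper": 1},
  ],
)

```text
time_s: 49.68
ee_pos: [483.9, 351.5, 49.4]
ee_rot: [-180.0, -0.0, 73.8]
force: [-0.5, -0.5, -2.3]
gripper_width: 45.8
gripper_force: 12.0
```

Request:
send_rows(
  motion=[
    {"tx": 0,"ty": 0,"tz": 0.0025,"rx": 0,"ry": 0,"rz": 0,"gripper": 1},
    {"tx": 0,"ty": 0,"tz": 0,"rx": 0,"ry": 0,"rz": 0,"gripper": 1},
    {"tx": 0,"ty": 0,"tz": 0,"rx": 0,"ry": 0,"rz": 0,"gripper": -1},
    {"tx": 0,"ty": 0,"tz": 0,"rx": 0,"ry": 0,"rz": 0,"gripper": -1},
    {"tx": 0,"ty": 0,"tz": 0,"rx": 0,"ry": 0,"rz": 0,"gripper": -1},
    {"tx": 0,"ty": 0,"tz": 0,"rx": 0,"ry": 0,"rz": 0,"gripper": -1},
    {"tx": 0,"ty": 0,"tz": -0.05,"rx": 0,"ry": 0,"rz": 0,"gripper": -1},
    {"tx": 0,"ty": 0,"tz": -0.1,"rx": 0,"ry": 0,"rz": 0,"gripper": -1},
    {"tx": 0,"ty": 0,"tz": -0.08,"rx": 0,"ry": 0,"rz": 0,"gripper": -1},
    {"tx": 0,"ty": 0,"tz": -0.03,"rx": 0,"ry": 0,"rz": 0,"gripper": -1},
    {"tx": 0,"ty": 0,"tz": 0,"rx": 0,"ry": 0,"rz": 0,"gripper": -1},
  ],
)

```text
time_s: 51.05
ee_pos: [484.0, 351.5, 178.4]
ee_rot: [180.0, -0.0, 73.8]
force: [0.1, 0.8, -0.2]
gripper_width: 91.3
gripper_force: 0.0
```

```bash
python3 -c "
from h import *
plan([469,3,178,163.7],[469,3,33,163.7])"
```

```text
at [484.  351.5 178.4] [180.   -0.   73.8] F [ 0.1  0.8 -0.2] w 91.3 t 51.0
[469, 3, 178, 163.7] | turn 9 x [ 0.    -0.    -0.333] | shift 6 x [-2.780e-02 -1.129e-01  1.000e-04]
[469, 3, 33, 163.7] | turn 1 x [0. 0. 0.] | shift 3 x [ 0.     -0.      0.0967]
```

Request:
send_rows(
  motion=[
    {"tx": 0,"ty": 0,"tz": 0,"rx": 0,"ry": 0,"rz": -0.333,"gripper": -1},
    {"tx": 0,"ty": 0,"tz": 0,"rx": 0,"ry": 0,"rz": -0.333,"gripper": -1},
    {"tx": 0,"ty": 0,"tz": 0,"rx": 0,"ry": 0,"rz": -0.333,"gripper": -1},
    {"tx": 0,"ty": 0,"tz": 0,"rx": 0,"ry": 0,"rz": -0.333,"gripper": -1},
    {"tx": 0,"ty": 0,"tz": 0,"rx": 0,"ry": 0,"rz": -0.333,"gripper": -1},
    {"tx": 0,"ty": 0,"tz": 0,"rx": 0,"ry": 0,"rz": -0.333,"gripper": -1},
    {"tx": 0,"ty": 0,"tz": 0,"rx": 0,"ry": 0,"rz": -0.333,"gripper": -1},
    {"tx": 0,"ty": 0,"tz": 0,"rx": 0,"ry": 0,"rz": -0.333,"gripper": -1},
    {"tx": 0,"ty": 0,"tz": 0,"rx": 0,"ry": 0,"rz": -0.333,"gripper": -1},
    {"tx": -0.014,"ty": -0.057,"tz": 0,"rx": 0,"ry": 0,"rz": 0,"gripper": -1},
    {"tx": -0.028,"ty": -0.113,"tz": 0,"rx": 0,"ry": 0,"rz": 0,"gripper": -1},
    {"tx": -0.028,"ty": -0.113,"tz": 0,"rx": 0,"ry": 0,"rz": 0,"gripper": -1},
  ],
)

```text
time_s: 52.55
ee_pos: [476.4, 204.1, 175.5]
ee_rot: [-179.8, -0.2, 163.8]
force: [0.7, 0.3, 1.2]
gripper_width: 91.3
gripper_force: 0.0
```

Request:
send_rows(
  motion=[
    {"tx": -0.028,"ty": -0.113,"tz": 0,"rx": 0,"ry": 0,"rz": 0,"gripper": -1},
    {"tx": -0.028,"ty": -0.113,"tz": 0,"rx": 0,"ry": 0,"rz": 0,"gripper": -1},
    {"tx": -0.028,"ty": -0.113,"tz": 0,"rx": 0,"ry": 0,"rz": 0,"gripper": -1},
    {"tx": -0.013,"ty": -0.055,"tz": 0,"rx": 0,"ry": 0,"rz": 0,"gripper": -1},
    {"tx": 0,"ty": 0,"tz": 0,"rx": 0,"ry": 0,"rz": 0,"gripper": -1},
    {"tx": 0,"ty": 0,"tz": 0,"rx": 0,"ry": 0,"rz": 0,"gripper": -1},
    {"tx": 0,"ty": 0,"tz": 0,"rx": 0,"ry": 0,"rz": 0,"gripper": -1},
    {"tx": 0,"ty": 0,"tz": 0,"rx": 0,"ry": 0,"rz": 0,"gripper": -1},
  ],
)

```text
time_s: 53.55
ee_pos: [469.1, 4.1, 178.0]
ee_rot: [180.0, -0.0, 163.8]
force: [0.3, 0.3, -0.0]
gripper_width: 91.2
gripper_force: 0.0
```

```bash
python3 -c "
from h import *
plan([469,3,178,163.7],[469,3,33,163.7])"
```

```text
at [469.1   4.1 178. ] [180.   -0.  163.8] F [ 0.3  0.3 -0. ] w 91.2 t 53.5
[469, 3, 178, 163.7] | turn 1 x [ 0.    -0.001  0.003] | shift 1 x [-0.0005 -0.0021 -0.    ]
[469, 3, 33, 163.7] | turn 1 x [0. 0. 0.] | shift 3 x [ 0.     -0.      0.0967]
```

Request:
send_rows(
  motion=[
    {"tx": 0,"ty": -0.002,"tz": 0.06,"rx": 0,"ry": 0,"rz": 0,"gripper": -1},
    {"tx": 0,"ty": 0,"tz": 0.08,"rx": 0,"ry": 0,"rz": 0,"gripper": -1},
    {"tx": 0,"ty": 0,"tz": 0.08,"rx": 0,"ry": 0,"rz": 0,"gripper": -1},
    {"tx": 0,"ty": 0,"tz": 0.05,"rx": 0,"ry": 0,"rz": 0,"gripper": -1},
    {"tx": 0,"ty": 0,"tz": 0.02,"rx": 0,"ry": 0,"rz": 0,"gripper": -1},
    {"tx": 0,"ty": 0,"tz": 0,"rx": 0,"ry": 0,"rz": 0,"gripper": -1},
    {"tx": 0,"ty": 0,"tz": 0,"rx": 0,"ry": 0,"rz": 0,"gripper": 1},
    {"tx": 0,"ty": 0,"tz": 0,"rx": 0,"ry": 0,"rz": 0,"gripper": 1},
    {"tx": 0,"ty": 0,"tz": 0,"rx": 0,"ry": 0,"rz": 0,"gripper": 1},
    {"tx": 0,"ty": 0,"tz": 0,"rx": 0,"ry": 0,"rz": 0,"gripper": 1},
    {"tx": 0,"ty": 0,"tz": 0,"rx": 0,"ry": 0,"rz": 0,"gripper": 1},
    {"tx": 0,"ty": 0,"tz": 0,"rx": 0,"ry": 0,"rz": 0,"gripper": 1},
  ],
  grip_force=10,
)

```text
time_s: 55.05
ee_pos: [468.8, 2.2, 33.2]
ee_rot: [180.0, -0.0, 163.7]
force: [-0.1, 0.1, 0.3]
gripper_width: 33.7
gripper_force: 0.0
```

Request:
send_rows(
  motion=[
    {"tx": 0,"ty": 0,"tz": -0.02,"rx": 0,"ry": 0,"rz": 0,"gripper": 1},
    {"tx": 0,"ty": 0,"tz": -0.06,"rx": 0,"ry": 0,"rz": 0,"gripper": 1},
    {"tx": 0,"ty": 0,"tz": -0.09,"rx": 0,"ry": 0,"rz": 0,"gripper": 1},
    {"tx": 0,"ty": 0,"tz": -0.08,"rx": 0,"ry": 0,"rz": 0,"gripper": 1},
    {"tx": 0,"ty": 0,"tz": -0.04,"rx": 0,"ry": 0,"rz": 0,"gripper": 1},
    {"tx": 0,"ty": 0,"tz": 0,"rx": 0,"ry": 0,"rz": 0,"gripper": 1},
    {"tx": 0,"ty": 0,"tz": 0,"rx": 0,"ry": 0,"rz": 0,"gripper": 1},
  ],
)

```text
time_s: 55.92
ee_pos: [468.0, 2.2, 177.4]
ee_rot: [-180.0, -0.1, 163.7]
force: [-0.4, 0.1, -1.0]
gripper_width: 29.8
gripper_force: 10.0
```

```bash
python3 -c "
from h import *
plan([407,308,180,163.7])"
```

```text
at [468.    2.2 177.4] [-1.800e+02 -1.000e-01  1.637e+02] F [-0.4  0.1 -1. ] w 29.8 t 55.9
[407, 308, 180, 163.7] | turn 1 x [-0.001 -0.003 -0.   ] | shift 6 x [ 0.0481  0.0921 -0.0009]
```

The fingers closed late, at the start of the lift, so I'll check how the stick sits in the grip.

```bash
python3 -c "
from h import *
g=grab('side')
p=env.state()['ee_pos']; 
for b in (31,36,41): print(b,proj(g,[p[0],p[1],p[2]-b]).round(1),proj(g,[p[0],p[1]+15,p[2]-b]).round(1))
u,v=proj(g,[p[0],p[1],p[2]-31]).astype(int); print(u,v)
x0,y0=u-40,v-60
cv2.imwrite('pics/s7.png',cv2.resize(g['frame'][y0:y0+90,x0:x0+80,::-1],None,fx=6,fy=6,interpolation=cv2.INTER_CUBIC)); print(x0,y0)
for r in range(v-12,v+8): print(r,g['frame'][r,u-1:u+2].mean(0).round(0))"
```

```text
31 [347.7 169.4] [346.7 172.2]
36 [347.7 170.8] [346.7 173.6]
41 [347.6 172.2] [346.7 175. ]
347 169
307 109
157 [ 80.  92. 100.]
158 [78. 89. 97.]
159 [70. 81. 88.]
160 [79. 90. 97.]
161 [ 81.  93. 100.]
162 [77. 89. 97.]
163 [75. 87. 93.]
164 [83. 81. 80.]
165 [158. 147. 129.]
166 [213. 197. 172.]
167 [255. 244. 222.]
168 [ 95. 133. 224.]
169 [ 69. 103. 226.]
170 [195.  62. 110.]
171 [242.  36.  30.]
172 [235.  42.  20.]
173 [128.  80.  44.]
174 [114.  82.  50.]
175 [119.  80.  46.]
176 [121.  83.  50.]
```

View pics/s7.png

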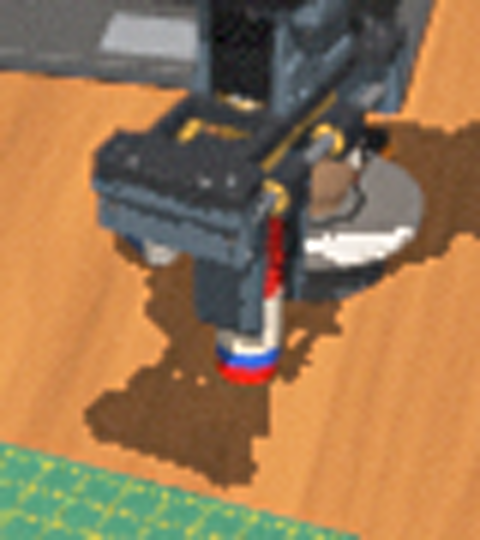

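The bottom edge, at row 172.5, puts the base about 32 mm below the TCP, and the stick hangs upright at (247,340). So the grip is good.

Request:
send_rows(
  motion=[
    {"tx": 0.024,"ty": 0.046,"tz": 0,"rx": 0,"ry": 0,"rz": 0,"gripper": 1},
    {"tx": 0.048,"ty": 0.092,"tz": 0,"rx": 0,"ry": 0,"rz": 0,"gripper": 1},
    {"tx": 0.048,"ty": 0.092,"tz": 0,"rx": 0,"ry": 0,"rz": 0,"gripper": 1},
    {"tx": 0.048,"ty": 0.092,"tz": 0,"rx": 0,"ry": 0,"rz": 0,"gripper": 1},
    {"tx": 0.048,"ty": 0.092,"tz": 0,"rx": 0,"ry": 0,"rz": 0,"gripper": 1},
    {"tx": 0.048,"ty": 0.092,"tz": 0,"rx": 0,"ry": 0,"rz": 0,"gripper": 1},
    {"tx": 0.024,"ty": 0.046,"tz": 0,"rx": 0,"ry": 0,"rz": 0,"gripper": 1},
    {"tx": 0,"ty": 0,"tz": 0,"rx": 0,"ry": 0,"rz": 0,"gripper": 1},
    {"tx": 0,"ty": 0,"tz": 0,"rx": 0,"ry": 0,"rz": 0,"gripper": 1},
    {"tx": 0,"ty": 0,"tz": 0,"rx": 0,"ry": 0,"rz": 0,"gripper": 1},
    {"tx": 0,"ty": 0,"tz": 0,"rx": 0,"ry": 0,"rz": 0,"gripper": 1},
  ],
)

```text
time_s: 57.35
ee_pos: [408.3, 306.6, 178.2]
ee_rot: [-180.0, -0.0, 163.6]
force: [0.5, -0.4, -0.4]
gripper_width: 29.6
gripper_force: 10.0
```

```bash
python3 -c "
from h import *
plan([407,308,54,163.7])"
```

```text
at [408.3 306.6 178.2] [-180.    -0.   163.6] F [ 0.5 -0.4 -0.4] w 29.6 t 57.4
[407, 308, 54, 163.7] | turn 1 x [-0.    -0.    -0.003] | shift 3 x [0.0011 0.0006 0.0828]
```

Request:
send_rows(
  motion=[
    {"tx": 0.003,"ty": 0.001,"tz": 0.05,"rx": 0,"ry": 0,"rz": 0,"gripper": 1},
    {"tx": 0,"ty": 0,"tz": 0.07,"rx": 0,"ry": 0,"rz": 0,"gripper": 1},
    {"tx": 0,"ty": 0,"tz": 0.055,"rx": 0,"ry": 0,"rz": 0,"gripper": 1},
    {"tx": 0,"ty": 0,"tz": 0.035,"rx": 0,"ry": 0,"rz": 0,"gripper": 1},
    {"tx": 0,"ty": 0,"tz": 0.02,"rx": 0,"ry": 0,"rz": 0,"gripper": 1},
    {"tx": 0,"ty": 0,"tz": 0.012,"rx": 0,"ry": 0,"rz": 0,"gripper": 1},
    {"tx": 0,"ty": 0,"tz": 0.006,"rx": 0,"ry": 0,"rz": 0,"gripper": 1},
    {"tx": 0,"ty": 0,"tz": 0,"rx": 0,"ry": 0,"rz": 0,"gripper": 1},
    {"tx": 0,"ty": 0,"tz": 0,"rx": 0,"ry": 0,"rz": 0,"gripper": 1},
    {"tx": 0,"ty": 0,"tz": 0,"rx": 0,"ry": 0,"rz": 0,"gripper": 1},
  ],
)

```text
time_s: 58.6
ee_pos: [406.9, 308.6, 54.6]
ee_rot: [180.0, 0.0, 163.7]
force: [0.9, -0.1, -0.6]
gripper_width: 29.9
gripper_force: 10.0
```

Request:
send_rows(
  motion=[
    {"tx": 0,"ty": 0,"tz": 0.004,"rx": 0,"ry": 0,"rz": 0,"gripper": 1},
    {"tx": 0,"ty": 0,"tz": 0,"rx": 0,"ry": 0,"rz": 0,"gripper": 1},
    {"tx": 0,"ty": 0,"tz": 0,"rx": 0,"ry": 0,"rz": 0,"gripper": 1},
  ],
)

```text
time_s: 58.98
ee_pos: [406.7, 308.4, 52.2]
ee_rot: [180.0, -0.0, 163.7]
force: [-0.8, -0.3, -0.1]
gripper_width: 29.6
gripper_force: 10.0
```

Request:
send_rows(
  motion=[
    {"tx": 0,"ty": 0,"tz": 0.003,"rx": 0,"ry": 0,"rz": 0,"gripper": 1},
    {"tx": 0,"ty": 0,"tz": 0,"rx": 0,"ry": 0,"rz": 0,"gripper": 1},
    {"tx": 0,"ty": 0,"tz": 0,"rx": 0,"ry": 0,"rz": 0,"gripper": 1},
  ],
)

```text
time_s: 59.35
ee_pos: [407.0, 308.5, 51.2]
ee_rot: [180.0, 0.0, 163.7]
force: [-0.0, -0.8, 4.9]
gripper_width: 29.9
gripper_force: 10.0
```

Request:
send_rows(
  motion=[
    {"tx": 0,"ty": 0,"tz": 0,"rx": 0,"ry": 0,"rz": 0,"gripper": -1},
    {"tx": 0,"ty": 0,"tz": 0,"rx": 0,"ry": 0,"rz": 0,"gripper": -1},
    {"tx": 0,"ty": 0,"tz": 0,"rx": 0,"ry": 0,"rz": 0,"gripper": -1},
    {"tx": 0,"ty": 0,"tz": 0,"rx": 0,"ry": 0,"rz": 0,"gripper": -1},
    {"tx": 0,"ty": 0,"tz": 0,"rx": 0,"ry": 0,"rz": 0,"gripper": -1},
    {"tx": 0,"ty": 0,"tz": -0.05,"rx": 0,"ry": 0,"rz": 0,"gripper": -1},
    {"tx": 0,"ty": 0,"tz": -0.1,"rx": 0,"ry": 0,"rz": 0,"gripper": -1},
    {"tx": 0,"ty": 0,"tz": -0.08,"rx": 0,"ry": 0,"rz": 0,"gripper": -1},
    {"tx": 0,"ty": 0,"tz": -0.05,"rx": 0,"ry": 0,"rz": 0,"gripper": -1},
    {"tx": 0,"ty": 0,"tz": 0,"rx": 0,"ry": 0,"rz": 0,"gripper": -1},
  ],
)

```text
time_s: 60.6
ee_pos: [407.7, 309.1, 192.5]
ee_rot: [179.8, 0.2, 163.7]
force: [-0.9, 0.2, -0.1]
gripper_width: 90.9
gripper_force: 0.0
```

Request:
send_rows(
  motion=[
    {"tx": -0.024,"ty": -0.046,"tz": 0,"rx": 0,"ry": 0,"rz": 0,"gripper": -1},
    {"tx": -0.048,"ty": -0.092,"tz": 0,"rx": 0,"ry": 0,"rz": 0,"gripper": -1},
    {"tx": -0.048,"ty": -0.092,"tz": 0,"rx": 0,"ry": 0,"rz": 0,"gripper": -1},
    {"tx": -0.048,"ty": -0.092,"tz": 0,"rx": 0,"ry": 0,"rz": 0,"gripper": -1},
    {"tx": -0.048,"ty": -0.092,"tz": 0,"rx": 0,"ry": 0,"rz": 0,"gripper": -1},
    {"tx": -0.048,"ty": -0.092,"tz": 0,"rx": 0,"ry": 0,"rz": 0,"gripper": -1},
    {"tx": -0.024,"ty": -0.046,"tz": 0,"rx": 0,"ry": 0,"rz": 0,"gripper": -1},
    {"tx": 0,"ty": 0,"tz": 0,"rx": 0,"ry": 0,"rz": 0,"gripper": -1},
    {"tx": 0,"ty": 0,"tz": 0,"rx": 0,"ry": 0,"rz": 0,"gripper": -1},
    {"tx": 0,"ty": 0,"tz": 0,"rx": 0,"ry": 0,"rz": 0,"gripper": -1},
  ],
)

```text
time_s: 61.85
ee_pos: [467.1, 4.1, 190.3]
ee_rot: [180.0, -0.1, 163.8]
force: [1.0, -0.3, 0.8]
gripper_width: 91.4
gripper_force: 0.0
```

```bash
python3 -c "
from h import *
f=grab('top');g=grab('side')
cv2.imwrite('pics/s8.png',np.hstack([cv2.resize(g['frame'][215:315,270:380,::-1],None,fx=3.5,fy=3.5),cv2.resize(f['frame'][165:265,195:305,::-1],None,fx=3.5,fy=3.5)]))
cs=[('stick',407,308,115),('bottle',449.3,231.2,115),('jar',484,351,111)]
for n,x,y,z in cs: print(n,'expected top px in crops: side',((proj(g,[x,y,z])-[270,215])*3.5).round(),'top',((proj(f,[x,y,z])-[195,165])*3.5).round())"
```

```text
stick expected top px in crops: side [275. 124.] top [128. 229.]
bottle expected top px in crops: side [238.  47.] top [225. 179.]
jar expected top px in crops: side [155. 153.] top [ 84. 135.]
```

View pics/s8.png

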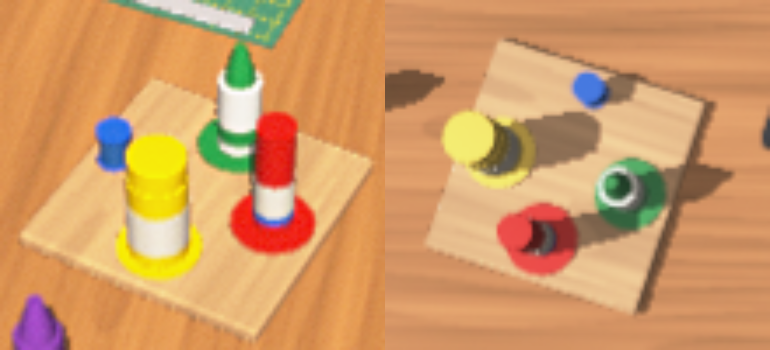

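All three stand upright on their own discs, each within a few millimetres of where it should be: jar (157,200), bottle (240,100), stick (275,170). The spool is untouched at (114,143), so I'm handing in.

```bash
python3 -c "
from workcell import env
print(env.job_done())"
```

```text
the job is handed in; nothing more can be done
None
```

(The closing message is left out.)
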